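Load headspace caps through the gate of a cap tray

ROBOT

A 6-joint arm with a two-finger parallel gripper is mounted at the origin on a cart in front of the work surface, level with it; the furniture and walls round the work are solid. World frame = base frame: x ahead of the robot, y to its left, z up, the work surface at z = 0. Lengths are in m, angles in degrees, forces in N, time in s.
With the tool pointing down it reaches from about 0.35 to 0.875 m from the base axis. Payload 4.2 kg.
Tool frame: the origin (TCP) lies on the centre line of the jaws, within the pads' length; the fingertips stand 19 mm ahead of it and the grasp point (between the pads) is the TCP; z points along the fingers, y is the line along which they close (so a half turn about z gives the same grasp; the last joint's range is limited). The gripper opens to 87 mm and grips with 3 to 60 N. Pads are 19 mm wide; open, the fingers measure 117 mm over their backs; the gripper's body (75 mm by 190 mm) begins 51 mm behind the grasp point.
Start: joints at [87.468, 22.042, 0.453, 0, -68.411, -14.817], TCP at [0.186, 0.597, 0.242] pointing down, gripper open.
Joint ranges: [-179.83, 179.83], [-69.29, 118.12], [-61.27, 80.66], [-181.25, 117.63], [-171.15, -9.14], [-177.46, 177.46]. Speed limits (degrees/s): [159.86, 159.86, 180, 180, 180, 180].

INTERFACE

Orientations are given as a 3x3 rotation matrix whose columns are the frame's x, y, z axes.
In Python, from station import sense, capture, finish_job, search_frame, masks_of gives the robot as it stands.
- The arm moves only by the tool drive_tool, never from a script. Its argument "rows" is a list of rows, each a list of 7 numbers: the opening in per cent of the stroke, from 0 (shut) to 100 (fully open), then the shift along the world's x, y, z in mm, then the turn, a rotation vector about the world's x, y, z in rad. In form: [[fingers, dx, dy, dz, wx, wy, wz], ...]. A call has 1 to 5 rows; each row shifts and turns the commanded pose from where the row before left it; what a row does not reach is not made up. A row lasts 1/12 s, in which the tool goes at most 41.7 mm and 7.16 degrees, less where a joint would pass 70% of its speed; a pose out of reach is approached as far as the arm can. A call is refused whole if a number of a shift passes 41.7 or a number of a turn 0.125, either way. A call with a gripper value outside its range is refused whole. The fingers move at their own pace and stop on an object; the grip force is fixed at half the most. Time passes only in rows, so rows that do not move let the fingers close. It gives the time, the measured TCP pose, the force, the opening and the grip force at its end, in the units of the state.
- sense(): the state, without advancing time (a new reading comes with each control period).
- capture(name): name is "scene" or "top"; returns a dict with "frame" (384x512x3 uint8, red, green, blue), "z_map" (384x512 float32, m along the optical axis (not along the pixel's ray), 0 where there is no reading), "fx", "fy", "cx", "cy" (pixels), "R" (3x3) and "t" (3): a world point X has camera coordinates R X + t. Camera axes: x right, y down, z forward; pixel columns grow to the right and rows downward; lengths in m; the calibration is good to about 2 mm. A picture is of the moment at which its call begins.
- finish_job(): hands the job in; it is judged then, once.
Trained networks look in a picture, given as the dict that the camera call returned (one of the last four; its "shot" number tells which), for a name from the list of things; names that differ only in an ending like _2 or _b are one class to them, and where a whole thing is asked for, a point or a joint stands for the part that bears it (a point fixed in the world has none). Each returns a list of dicts, best first, with "p" (0 to 1); they miss things now and then, are a little off and sometimes report something else, mostly with a low value. They report only what shows in the picture. A call takes as long as a camera call.
- search_frame(label, picture): "xy" ([column, row] in pixels, amid what is visible of it).
- masks_of(label, picture): "region" (384x512 bool, what is visible of it) and "xy" ([column, row] in pixels, amid what is visible of it).
The state is a dict: "time_s": time; "joints": joint angles; "joint_velocities": joint speeds; "effort": joint torques, N m; "tcp_pos": TCP position; "ee_rot": TCP orientation; "wrist_force": force on the tool from outside, world axes, zero at the start; "moment": the same for the moment, N m; "gripper_width": opening from 0.0 (shut) to 1.0 (fully open); "gripper_force": force on a finger pad.
Only numpy, scipy, OpenCV 4.12 (cv2) and the standard library are available. Lean on these libraries where they do the work, as an engineer would, in place of code of your own. Each camera call takes 0.05 s, during which the arm holds its last target. There are 200 camera calls.

TASK

Load the cap tray for a batch of three headspace vials: with the fingertips push the three silver caps, one at a time, across the deck and through the gate into the slot behind it, leaving the two red caps out on the deck. When all three are in, push the shutter's yellow tab sideways until the gate is fully shut. Only push: no cap may be picked up, and the vials, pot and pen round the tray stay where they are.

Things in the scene. Friction and masses are not known exactly. Their poses are not given: they have to be found in the camera images.
- cap_tray: white cap tray fixed to the bench, turned up to 20 degrees. Origin on the bench under the deck; its x points from near rim to gate, y along the gate wall (left), z up. In its frame, mm: dark deck at z = 10, free for x -90..56, y -101..101; rims 4 thick, tops at z = 17; gate wall at x 60..68, top at z = 22.
- gate (a point): the gate: gap 26 mm wide between rounded posts in the gate wall, centred on the tray's y = 0. This point is its middle at deck level, in the plane of the wall's deck-side face (x = 60, z = 10 mm in the tray's frame). A finger that pushes a cap until it touches this face has pushed it in: the cap's rear edge is then flush with the face. Axes as the tray's.
- slot_end (a point): middle of the slot's end stop at floor level (x = 133 mm in the tray's frame). The slot runs straight from the gate to here at deck level, 26 mm wide, and takes three caps in single file, each pushing the earlier ones on. Lips 10 to 12 mm above its floor overlap its sides by 3.5 mm. A cap whose centre is 7 mm or more past the gate point is in.
- shutter (a joint): opening of the sliding shutter in m: 0 = gate fully shut, 0.058 = fully open. Starts at 0.054 to 0.058, slides along the tray's y (towards +y opens), stays where it is left; about 1.2 N of friction, hard stops at both ends.
- shutter_tab (a point): centre of the shutter's upright yellow tab, 35.5 mm above the bench, above the gate wall (tray frame: x = 62.5 mm, y = joint value + 20 mm). Tab 12 mm along the tray's x, 6 along y, free from 27 to 45 mm above the bench. The shutter is a steel angle 58 mm long, top at 24.5 mm; its skirt hangs before the wall (x 56.5..58.5) and, when open, ends 25 mm or more from the gate's middle.
- headspace_vial_a: capped glass vial standing behind the tray, 22 mm across, 62 mm high, loose; origin at the centre of its foot. Leave alone.
- headspace_vial_b: as headspace_vial_a, beside it. Leave alone.
- septa_pot: white pot with lid standing left of the tray, 41 mm across, 42 mm high, loose; origin at the centre of its foot. Leave alone.
- pen: blue pen lying right of the tray, 123 mm long, 10 mm thick, loose. Leave alone.
- silver_cap_1: silver headspace vial cap, a short round disc 21 mm across and 8 mm high, 12 g, lying flat on the tray's deck or in its slot; origin at the centre of its underside, z up. Slides when pushed from the side with under 0.5 N.
- silver_cap_2: silver headspace vial cap, a short round disc 21 mm across and 8 mm high, 12 g, lying flat on the tray's deck or in its slot; origin at the centre of its underside, z up. Slides when pushed from the side with under 0.5 N.
- silver_cap_3: silver headspace vial cap, a short round disc 21 mm across and 8 mm high, 12 g, lying flat on the tray's deck or in its slot; origin at the centre of its underside, z up. Slides when pushed from the side with under 0.5 N.
- red_cap_1: red-lacquered headspace vial cap, a short round disc 21 mm across and 8 mm high, 12 g, lying flat on the tray's deck or in its slot; origin at the centre of its underside, z up. Slides when pushed from the side with under 0.5 N. Must stay out on the deck; nudging it there does no harm.
- red_cap_2: red-lacquered headspace vial cap, a short round disc 21 mm across and 8 mm high, 12 g, lying flat on the tray's deck or in its slot; origin at the centre of its underside, z up. Slides when pushed from the side with under 0.5 N. Must stay out on the deck; nudging it there does no harm.

How it is judged:
By the outcome, as a careful person would: the job done as asked, in the order asked, and still so for the second after the job is handed in, with the robot touching nothing.
It also fails if it takes over 72 s, if anything falls off the work surface, if the arm or the gripper's body presses on something with over 40 N, if the wrist force passes 120 N, or if a joint passes its speed limit or range.

## Working session

There is one attempt and no reset: what is moved stays moved. The work goes in short steps, Python scripts to look and compute and a tool call to move; the robot and the scene stay as the last step left them, time stands still between calls to the robot, and variables do not carry over. Pictures are saved under pics/ and viewed, at most 10 in all, crops included, and the job is handed in when it is done.

Besides the shell and the picture viewer there is one more tool, called after "Call:" in YAML: its name, and indented under it one key for each argument. drive_tool: Moves the arm, as the interface text tells. Its arguments: {"type":"object","properties":{"rows":{"type":"array"}},"required":["rows"]}

```bash
mkdir -p pics; ls; cat > h.py <<'E'
import numpy as np, cv2
from station import sense, capture, finish_job, search_frame, masks_of
def ray(c,xy,z):
    # world point at height z seen at pixel xy
    R=np.array(c["R"]);t=np.array(c["t"])
    d=R.T@np.array([(xy[0]-c["cx"])/c["fx"],(xy[1]-c["cy"])/c["fy"],1.]);o=-R.T@t
    return o+d*(z-o[2])/d[2]
def pix(c,X):
    p=np.array(c["R"])@np.array(X)+np.array(c["t"]);return np.array([c["fx"]*p[0]/p[2]+c["cx"],c["fy"]*p[1]/p[2]+c["cy"]])
def save(c,n): cv2.imwrite("pics/"+n+".png",cv2.resize(c["frame"][:,:,::-1],(800,600),interpolation=cv2.INTER_CUBIC))
E
python3 - <<'E'
from h import *
s=sense();print(s["time_s"],s["tcp_pos"],s["ee_rot"],s["gripper_width"])
for n in("top","scene"):
    c=capture(n);save(c,n+"0")
    print(n,c["fx"],-np.array(c["R"]).T@c["t"])
    for l,z in(("silver_cap_1",.018),("red_cap_1",.018),("cap_tray",.01),("shutter_tab",.045),("headspace_vial_a",.062),("septa_pot",.042),("pen",.01)):
        for m in masks_of(l,c)[:5]:print(l,round(m["p"],2),np.round(m["xy"],1),np.round(ray(c,m["xy"],z)*1000,1),m["region"].sum())
E
```

```text
pics
0.0 [0.18616937 0.59604204 0.24044496] [[ 9.54447257e-01 -2.98379121e-01 -5.77215953e-04]
 [-2.98379666e-01 -9.54444854e-01 -2.14387606e-03]
 [ 8.87670595e-05  2.21844613e-03 -9.99997535e-01]] 0.9995630942811072
top 357.622774639192 [ 0.36102277 -0.07315779  1.08746492]
red_cap_1 0.19 [335.  146.6] [ 649.6 -331.8   18. ] 27
cap_tray 0.9 [239.8 190.5] [508.3 -42.9  10. ] 3925
shutter_tab 0.68 [242.7 190.3] [504.3 -52.4  45. ] 3874
headspace_vial_a 0.47 [334.  146.7] [ 637.4 -318.2   62. ] 40
headspace_vial_a 0.4 [316.7 151.3] [ 622.4 -267.2   62. ] 79
septa_pot 0.75 [157.5 222.3] [405.1 193.7  42. ] 154
pen 0.71 [315.3 248. ] [ 340.5 -272.1   10. ] 110
scene 423.1536825679443 [ 0.19119003 -0.74032893  0.64429483]
silver_cap_1 0.49 [228.6 193.9] [475.3 -17.8  18. ] 38
silver_cap_1 0.49 [243.9 215.9] [ 476.2 -103.3   18. ] 70
silver_cap_1 0.4 [237.7 209. ] [473.1 -76.3  18. ] 62
red_cap_1 0.46 [241.7 182.9] [520.7   8.3  18. ] 46
red_cap_1 0.44 [269.9 208.5] [ 539.9 -105.    18. ] 53
cap_tray 0.83 [250.  201.2] [513.9 -54.4  10. ] 5080
shutter_tab 0.43 [258.4 178.5] [549.3 -24.7  45. ] 117
headspace_vial_a 0.79 [341.4 244.4] [ 592.3 -300.1   62. ] 314
headspace_vial_a 0.7 [369.4 256.3] [ 622.1 -347.6   62. ] 298
septa_pot 0.57 [174.3 154.7] [399.9 158.7  42. ] 271
pen 0.86 [217.7 297.6] [ 344.7 -278.6   10. ] 286
```

```bash
python3 - <<'E'
import cv2,numpy as np
a=cv2.imread("pics/top0.png");b=cv2.imread("pics/scene0.png")
# top crop native approx cols 140-350 rows 110-270 ; 800/512=1.5625
def crop(im,x0,y0,w,h,n):
    k=1.5625;c=im[int(y0*k):int((y0+h)*k),int(x0*k):int((x0+w)*k)];cv2.imwrite(n,cv2.resize(c,(800,600),interpolation=cv2.INTER_CUBIC))
crop(a,190,125,160,120,"pics/top0c.png");crop(b,160,130,200,150,"pics/scene0c.png")
E
```

```text
(no output)
```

View pics/top0c.png

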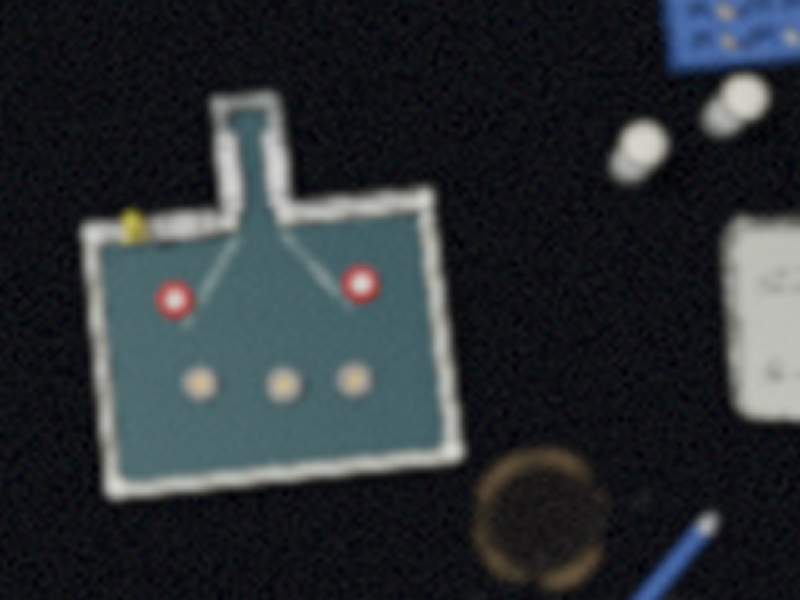

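View pics/scene0c.png

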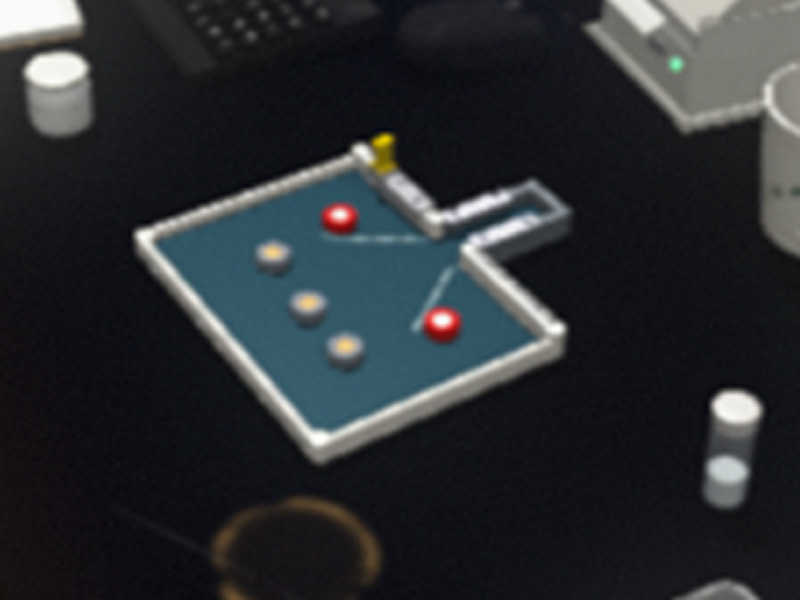

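The top crop (5x, origin at native 190,125) shows the tray with gate upwards at about (260,215), the yellow tab at (133,228), and red caps at (175,298) and (360,284). The silver caps are at (200,383), (283,384) and (354,380). The scene crop shows the same layout. Next I fit the tray pose.

```bash
cat >> h.py <<'E'
from scipy.optimize import minimize
K=4
def box(x0,x1,y0,y1,z0,z1): return np.array([[x,y,z] for x in(x0,x1) for y in(y0,y1) for z in(z0,z1)])/1000.
def T(p,P):
    a=p[2];return np.c_[np.cos(a)*P[:,0]-np.sin(a)*P[:,1]+p[0],np.sin(a)*P[:,0]+np.cos(a)*P[:,1]+p[1],P[:,2]]
def teal(c):
    f=c["frame"].astype(int);return ((f[:,:,2]-f[:,:,0]>25)&(f[:,:,1]-f[:,:,0]>18)).astype(np.uint8)
def render(c,p,off):
    o=np.array(off)*16
    im=np.zeros((150*K,200*K),np.uint8)
    def hull(P,v):
        q=np.array([pix(c,X) for X in T(p,P)]);q=((q+.5-off)*K-.5)
        cv2.fillConvexPoly(im,np.round(cv2.convexHull(q.astype(np.float32))*16).astype(np.int32),v,shift=4)
    hull(box(-90,60,-101,101,10,10),255)
    for b in((-94,-90,-105,105,0,17),(-94,68,101,105,0,17),(-94,68,-105,-101,0,17),(60,68,-105,-13,0,22),(60,68,13,105,0,22)):hull(box(*b),0)
    return cv2.resize(im,(200,150),interpolation=cv2.INTER_AREA)/255.
def fit(c,off,p0):
    m=cv2.morphologyEx(teal(c),cv2.MORPH_CLOSE,np.ones((13,13),np.uint8))[off[1]:off[1]+150,off[0]:off[0]+200].astype(float)
    m=cv2.GaussianBlur(m,(0,0),.8)
    def cost(q):
        r=cv2.GaussianBlur(render(c,np.array(q)*[.01,.01,.03],np.array(off)),(0,0),.8)
        w=np.ones_like(r); # ignore the slot, ahead of the gate wall
        yy,xx=np.mgrid[:150,:200];g=pix(c,T(np.array(q)*[.01,.01,.03],np.array([[.1,0,.01]]))[0])-off
        w[np.hypot(xx-g[0],yy-g[1])<16]=0
        return ((r-m)**2*w).sum()
    s=np.array([.01,.01,.03]);best=min((minimize(cost,np.array([p0[0]+d,p0[1],p0[2]])/s,method="Nelder-Mead",options=dict(initial_simplex=np.array([p0]*4)/s+np.r_[[[0,0,0]],np.eye(3)*.6*(1+d)])) for d in(0,.003)),key=lambda r:r.fun)
    return best.x*s,best.fun
def local(p,X):
    d=np.array(X)[:2]-p[:2];a=p[2];return 1000*np.array([np.cos(a)*d[0]+np.sin(a)*d[1],-np.sin(a)*d[0]+np.cos(a)*d[1]])
OFF={"top":(150,110),"scene":(160,120)}
E
python3 - <<'E'
from h import *
for n in("top","scene"):
    c=capture(n);off=OFF[n]
    p,f=fit(c,off,[.5,-.05,.1]);print(n,np.round(p*[1000,1000,57.3],2),f)
    for q in T(p,np.array([[.06,0,.01],[.133,0,.01]])):print("gate/end",np.round(q*1000,1),pix(c,q))
    deck=cv2.morphologyEx(teal(c),cv2.MORPH_CLOSE,np.ones((13,13),np.uint8))
    m=deck&(1-teal(c))
    # restrict to inner deck
    k,lab,st,ce=cv2.connectedComponentsWithStats(cv2.erode(m,np.ones((1,1))))
    for i in range(1,k):
        if st[i,4]>18:
            X=ray(c,ce[i],.016);print("blob",st[i,4],np.round(ce[i],1),np.round(X*1000,1),"local",np.round(local(p,X),1),c["frame"][lab==i].mean(0).astype(int))
    f=c["frame"].astype(int);y=(f[:,:,0]-f[:,:,2]>60)&(f[:,:,1]-f[:,:,2]>40)
    r,q=np.nonzero(y);r0=(q>off[0])&(q<off[0]+200)&(r>off[1])&(r<off[1]+150);v=[q[r0].mean(),r[r0].mean()];print("tab",v,r0.sum(),np.round(local(p,ray(c,v,.038)),1))
    ms=[("silver",x) for x in masks_of("silver_cap_1",c)]+[("red",x) for x in masks_of("red_cap_1",c)]
    for l,x in ms:
        print(l,round(x["p"],2),np.round(x["xy"],1),"local",np.round(local(p,ray(c,x["xy"],.015)),1))
E
```

```text
top [515.74 -50.9    7.51] 829.8606933279033
gate/end [575.2 -43.1  10. ] [240.39566214 168.88643676]
gate/end [647.6 -33.5  10. ] [237.89926646 145.82214694]
blob 59 [113.6  92.3] [809.8 360.6  16. ] local [345.3 369.5] [176 185 199]
blob 47 [341.3 118. ] [ 741.8 -352.8   16. ] local [ 184.7 -328.9] [118  88 122]
blob 38 [360.7 122.8] [ 727.8 -412.8   16. ] local [ 162.9 -386.5] [144 151 167]
blob 116 [226.2 182.8] [530.1  -1.4  16. ] local [20.7 47.2] [128 112 113]
blob 97 [259.7 180.8] [ 538.6 -102.7   16. ] local [ 15.9 -54.3] [131 110 111]
blob 63 [229.1 200.8] [475.5 -11.7  16. ] local [-34.8  44.1] [129 134 129]
blob 65 [245.9 201.2] [475.4 -62.3  16. ] local [-41.5  -6. ] [128 134 128]
blob 62 [259.9 200.1] [ 479.5 -104.3   16. ] local [-42.9 -48.2] [126 131 127]
tab [np.float64(215.66666666666666), np.float64(169.38888888888889)] 18 [60.9 73.5]
silver 0.63 [241.3 190.2] local [-6.6  4.2]
red 0.69 [221.6 166.1] local [73.9 56.1]
scene [515.94 -47.45   7.37] 76.45830276197164
gate/end [575.4 -39.8  10. ] [270.62042848 190.84202126]
gate/end [647.8 -30.4  10. ] [294.85540199 18
[... 557 characters left out ...]
 [245.9 217.3] [ 479.2 -107.3   16. ] local [-44.1 -54.6] [127 128 122]
blob 35 [412.2 252. ] [ 742.9 -343.6   16. ] local [ 187.1 -322.9] [128 126 136]
blob 29 [398.4 250.6] [ 719.9 -328.6   16. ] local [ 166.2 -305. ] [136 142 151]
blob 34 [391.5 254.2] [ 700.4 -330.7   16. ] local [ 146.6 -304.6] [126 132 142]
blob 71 [431.7 272.3] [ 740.1 -401.2   16. ] local [ 176.9 -379.6] [138 146 167]
tab [np.float64(249.51470588235293), np.float64(179.9264705882353)] 68 [20.2 32.4]
silver 0.6 [225.5 194.7] local [-42.4  39.1]
silver 0.6 [242.6 215.6] local [-46.8 -45.1]
silver 0.47 [235.7 208.6] local [-47.6 -16.6]
red 0.51 [246.3 182.4] local [24.5 53.8]
red 0.44 [370.6 257.4] local [ 105.3 -287.8]
```

```bash
cat >> h.py <<'E'
def teal(c):
    f=cv2.GaussianBlur(c["frame"],(0,0),.6).astype(int);m=((f[:,:,2]-f[:,:,0]>14)&(f[:,:,1]>55)&(f[:,:,1]-f[:,:,0]>8)).astype(np.uint8)
    k,lab,st,ce=cv2.connectedComponentsWithStats(m);return (lab==1+st[1:,4].argmax()).astype(np.uint8)
E
python3 - <<'E'
from h import *
c=capture("top");print(c["frame"][205,240],c["frame"][190,240],c["frame"][130,200],c["frame"][230,240])
vs=[]
for n in("top","scene"):
    c=capture(n);off=OFF[n]
    p,f=fit(c,off,[.515,-.05,.13]);print(n,np.round(p*[1000,1000,57.3],2),f,teal(c).sum())
    im=c["frame"][:,:,::-1].copy();m=teal(c)
    r=render(c,p,np.array(off));sub=im[off[1]:off[1]+150,off[0]:off[0]+200]
    big=cv2.resize(sub,(800,600),interpolation=cv2.INTER_CUBIC)
    cs,_=cv2.findContours(cv2.resize((r*255).astype(np.uint8),(800,600))//128,cv2.RETR_EXTERNAL,cv2.CHAIN_APPROX_NONE);cv2.drawContours(big,cs,-1,(0,255,255),1)
    cs,_=cv2.findContours(cv2.resize(m[off[1]:off[1]+150,off[0]:off[0]+200],(800,600),interpolation=0),cv2.RETR_EXTERNAL,cv2.CHAIN_APPROX_NONE);cv2.drawContours(big,cs,-1,(0,0,255),1)
    vs.append(cv2.resize(big,(400,300)) if 0 else big[100:560,150:550])
cv2.imwrite("pics/fit1.png",np.hstack(vs))
E
```

```text
[ 74 103 108] [ 74 102 108] [14 18 19] [13 12 17]
top [ 882.56 -251.33    8.4 ] 3.362184541311931 3773
scene [748.56 436.22 -23.72] 19.600011959593783 3869
```

View pics/fit1.png

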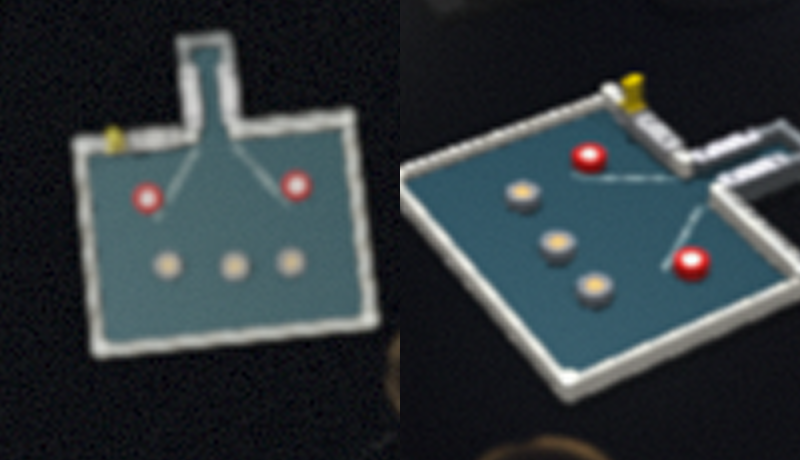

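The images show the tray clearly, but the fit locked onto another bluish object. I'll select the tray's own component.

```bash
cat >> h.py <<'E'
def teal(c):
    f=cv2.GaussianBlur(c["frame"],(0,0),.6).astype(int);m=((f[:,:,2]-f[:,:,0]>14)&(f[:,:,1]>55)&(f[:,:,1]-f[:,:,0]>8)).astype(np.uint8)
    w=np.zeros_like(m);w[110:260,170:330]=1
    k,lab,st,ce=cv2.connectedComponentsWithStats(m*w);return (lab==1+st[1:,4].argmax()).astype(np.uint8)
def fit(c,off,p0):
    m=cv2.morphologyEx(teal(c),cv2.MORPH_CLOSE,np.ones((13,13),np.uint8))[off[1]:off[1]+150,off[0]:off[0]+200].astype(float)
    m=cv2.GaussianBlur(m,(0,0),.8);s=np.array([.01,.01,.03])
    yy,xx=np.mgrid[:150,:200];w=np.ones_like(m)
    for x in np.arange(.065,.135,.005):
        g=pix(c,T(p0,np.array([[x,0,.01]]))[0])-off;w[np.hypot(xx-g[0],yy-g[1])<8]=0
    cost=lambda q:((cv2.GaussianBlur(render(c,q*s,np.array(off)),(0,0),.8)-m)**2*w).sum()
    r=minimize(cost,p0/s,method="Nelder-Mead",options=dict(initial_simplex=p0/s+np.r_[[[0,0,0]],np.eye(3)*.6]));return r.x*s,r.fun
E
python3 - <<'E'
from h import *
vs=[]
for n in("top","scene"):
    c=capture(n);off=OFF[n];p=np.array([.515,-.05,.13])
    for i in range(2):p,f=fit(c,off,p)
    print(n,np.round(p*[1000,1000,57.3],2),f,teal(c).sum())
    for q in T(p,np.array([[.06,0,.01],[.133,0,.01]])):print("gate/end",np.round(q*1000,1),pix(c,q))
    m=teal(c);deck=cv2.morphologyEx(m,cv2.MORPH_CLOSE,np.ones((13,13),np.uint8))
    k,lab,st,ce=cv2.connectedComponentsWithStats(deck&(1-m))
    for i in range(1,k):
        if st[i,4]>18:
            X=ray(c,ce[i],.015);print("blob",st[i,4],np.round(ce[i],1),np.round(X*1000,1),"local",np.round(local(p,X),1),c["frame"][lab==i].mean(0).astype(int))
    f=c["frame"].astype(int);y=(f[:,:,0]-f[:,:,2]>50)&(f[:,:,1]-f[:,:,2]>35)
    k,lab,st,ce=cv2.connectedComponentsWithStats(y.astype(np.uint8))
    for i in range(1,k):
        if st[i,4]>10:print("tab",st[i,4],ce[i],np.round(local(p,ray(c,ce[i],.036)),1))
    im=c["frame"][:,:,::-1].copy();r=render(c,p,np.array(off));big=cv2.resize(im[off[1]:off[1]+150,off[0]:off[0]+200],(800,600),interpolation=cv2.INTER_CUBIC)
    cs,_=cv2.findContours((cv2.resize(r,(800,600))>.5).astype(np.uint8),cv2.RETR_EXTERNAL,cv2.CHAIN_APPROX_NONE);cv2.drawContours(big,cs,-1,(0,255,255),1)
    for q in T(p,np.array([[.06,0,.01],[.133,0,.01]])):
        u=((pix(c,q)+.5-off)*4-.5).astype(int);cv2.circle(big,tuple(int(v) for v in u),3,(0,0,255),-1)
    vs.append(big[100:560,150:550])
cv2.imwrite("pics/fit2.png",np.hstack(vs))
E
```

```text
top [515.47 -51.41   7.7 ] 48.190512383786086 2817
gate/end [574.9 -43.4  10. ] [240.49267085 168.98337824]
gate/end [647.3 -33.6  10. ] [237.91800955 145.92579327]
blob 69 [261. 181.] [ 538.2 -106.7   15. ] local [ 15.1 -57.9] [145 106 107]
blob 73 [224.2 184.2] [526.    4.8  15. ] local [18.  54.3] [145 107 107]
blob 43 [259.9 200.1] [ 479.7 -104.4   15. ] local [-42.5 -47.7] [143 143 134]
blob 43 [229.1 200.9] [475.3 -11.7  15. ] local [-34.4  44.8] [148 147 137]
blob 43 [245.9 201.1] [475.7 -62.2  15. ] local [-40.8  -5.4] [148 148 138]
tab 693 [382.34920635 145.23088023] [  79.3 -433.5]
tab 18 [  0.27777778 167.16666667] [140.8 713.8]
tab 22 [215.5 169.5] [61.6 74.4]
tab 16 [375.0625 178.875 ] [ -20.  -395.4]
tab 13 [370.61538462 189.76923077] [ -50.9 -377.1]
tab 379 [372.77572559 243.27968338] [-207.1 -358.7]
tab 14441 [101.9147566  322.77646977] [-341.3  437.8]
tab 105 [233.4        275.14285714] [-251.9   54.2]
tab 18915 [370.37393603 329.28945282] [-444.  -314.2]
tab 278 [ 15.10791367 338.12230216] [-355.5  682.9]
tab 179 [  7.88268156 370.60335196] [-440.   705.2]
scene [51
[... 835 characters left out ...]
ab 12612 [116.94560736 258.45639074] [-326.6  -39.8]
tab 19 [69.26315789 89.94736842] [-215.   756.8]
tab 370 [ 15.18648649 103.91081081] [-379.6  742.6]
tab 14 [39.14285714 97.92857143] [-309.4  747.2]
tab 51 [255.19607843 167.74509804] [60.7 71.2]
tab 133 [ 38.82706767 177.95488722] [-398.1  307.9]
tab 28 [392.78571429 214.42857143] [ 219.2 -233.5]
tab 25 [421.4 237. ] [ 216.3 -313.5]
tab 2147 [429.89427108 322.3595715 ] [  65.9 -456.9]
tab 99 [370.90909091 332.60606061] [ -31.6 -417.7]
tab 93 [350.1827957  334.17204301] [ -62.2 -401.6]
tab 811 [266.11960543 368.74352651] [-210.6 -377. ]
tab 111 [379.72072072 363.59459459] [ -59.1 -463.9]
tab 116 [396.19827586 365.4137931 ] [ -40.  -479.6]
```

View pics/fit2.png

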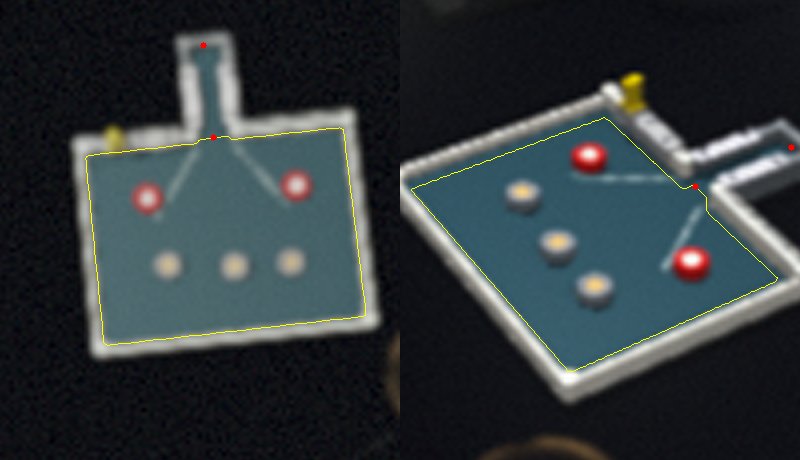

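```bash
cat >> h.py <<'E'
def soft(c,off):
    f=c["frame"].astype(float)[off[1]:off[1]+150,off[0]:off[0]+200]
    d=f[:,:,2]-f[:,:,0]; m=teal(c)[off[1]:off[1]+150,off[0]:off[0]+200]>0
    return np.clip(d/np.median(d[m]),0,1.2)
def fit(c,off,p0):
    m=soft(c,off);off=np.array(off);s=np.array([.01,.01,.03,1])
    yy,xx=np.mgrid[:150,:200]
    def cost(q,full=False):
        r=cv2.GaussianBlur(render(c,q[:3]*s[:3],off),(0,0),max(.3,min(q[3],1.5)))
        e=(r-m)*W
        return (e,r) if full else np.minimum(e**2,.5).sum()
    W=np.zeros_like(m);P=lambda x,y,z=.01:pix(c,T(p0,np.array([[x/1000,y/1000,z]]))[0])-off
    # score only bands about the four inner deck edges, off the gate and shutter
    def band(a,b):cv2.line(W,tuple(int(round(v)) for v in P(*a)),tuple(int(round(v)) for v in P(*b)),1.,7)
    band((-90,-95),(-90,95));band((-85,-101),(50,-101));band((-85,101),(45,101));band((60,-95),(60,-30))
    x0=np.r_[p0,.7]/s
    r=minimize(cost,x0,method="Nelder-Mead",options=dict(initial_simplex=x0+np.r_[[[0]*4],np.diag([.5,.5,.6,.2])],maxiter=600))
    return r.x[:3]*s[:3],r.fun,cost(r.x,True)
E
python3 - <<'E'
from h import *
vs=[]
for n in("top","scene"):
    c=capture(n);off=OFF[n];p=np.array([.515,-.05,.132])
    for i in range(2):p,f,(e,r)=fit(c,off,p)
    print(n,np.round(p*[1000,1000,57.3],2),f)
    for q in T(p,np.array([[.06,0,.01],[.133,0,.01]])):print("gate/end",np.round(q*1000,1),pix(c,q))
    big=cv2.resize(c["frame"][off[1]:off[1]+150,off[0]:off[0]+200,::-1],(1200,900),interpolation=cv2.INTER_CUBIC)
    r=render(c,p,np.array(off));cs,_=cv2.findContours((cv2.resize(r,(1200,900))>.5).astype(np.uint8),cv2.RETR_EXTERNAL,cv2.CHAIN_APPROX_NONE);cv2.drawContours(big,cs,-1,(0,255,255),1)
    for x,y,z in((60,-13,22),(60,13,22),(60,-13,10),(60,13,10),(133,-9.5,22),(133,9.5,22),(80,9.5,22),(80,-9.5,22),(-94,105,17),(-94,-105,17),(68,-105,22),(68,105,22)):
        q=T(p,np.array([[x,y,z]])/1000.)[0];u=((pix(c,q)+.5-off)*6-.5);cv2.circle(big,tuple(int(round(v)) for v in u),2,(0,0,255),-1)
    vs.append(big[150:750,300:700] if n=="top" else big[150:750,500:900])
cv2.imwrite("pics/fit3.png",np.hstack(vs))
E
```

```text
top [516.82 -51.65   6.4 ] 49.068995178033404
gate/end [576.4 -45.   10. ] [241.02645984 168.50643988]
gate/end [649.  -36.8  10. ] [238.98265585 145.40431954]
scene [515.21 -49.7    8.11] 76.52141942582293
gate/end [574.6 -41.2  10. ] [270.58770593 191.27884676]
gate/end [646.9 -30.9  10. ] [294.62106605 181.3902315 ]
```

View pics/fit3.png

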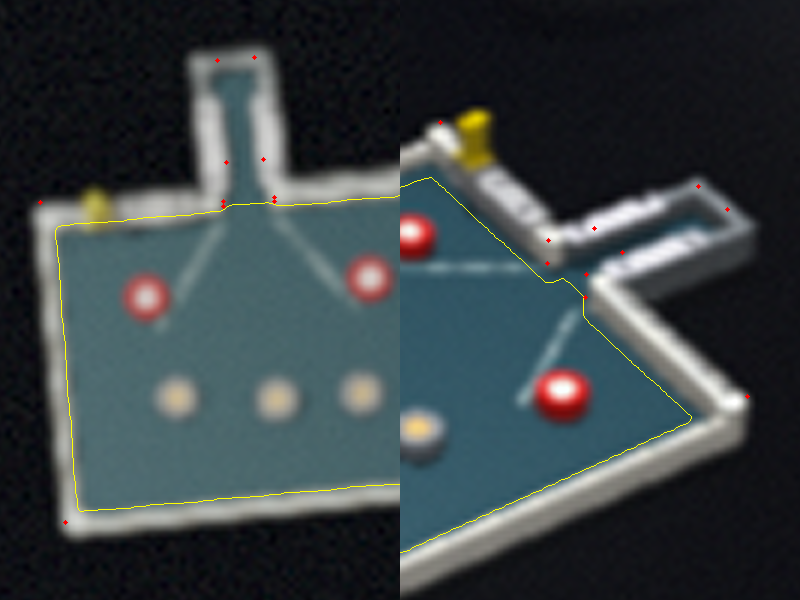

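The dots (projected corners) fall close to the posts, but the outline is inset. My occluder boxes start at z=0, so they cover deck that is actually visible; they should start at deck level (10).

```bash
sed -i 's/,0,17)/,10,17)/g; s/,0,22)/,10,22)/g' h.py
python3 - <<'E'
from h import *
vs=[]
for n in("top","scene"):
    c=capture(n);off=OFF[n];p=np.array([.515,-.05,.132])
    for i in range(3):p,f,(e,r)=fit(c,off,p)
    print(n,list(np.round(p,5)),np.round(p*[1000,1000,57.3],2),f)
    m=teal(c);deck=cv2.morphologyEx(m,cv2.MORPH_CLOSE,np.ones((13,13),np.uint8))
    k,lab,st,ce=cv2.connectedComponentsWithStats(deck&(1-m))
    for i in range(1,k):
        if st[i,4]>18:
            X=ray(c,ce[i],.015);print("blob",st[i,4],np.round(X*1000,1),"local",np.round(local(p,X),1))
    f=c["frame"].astype(int);y=((f[:,:,0]-f[:,:,2]>50)&(f[:,:,1]-f[:,:,2]>35)).astype(np.uint8);y[:,:200]=0;y[:,270:]=0;y[190:]=0;y[:140]=0
    r_,q_=np.nonzero(y);v=[q_.mean(),r_.mean()];print("tab",len(r_),np.round(local(p,ray(c,v,.036)),1))
    big=cv2.resize(c["frame"][off[1]:off[1]+150,off[0]:off[0]+200,::-1],(1200,900),interpolation=cv2.INTER_CUBIC)
    r=render(c,p,np.array(off));cs,_=cv2.findContours((cv2.resize(r,(1200,900))>.5).astype(np.uint8),cv2.RETR_EXTERNAL,cv2.CHAIN_APPROX_NONE);cv2.drawContours(big,cs,-1,(0,255,255),1)
    for x,y,z in((60,-13,22),(60,13,22),(60,-13,10),(60,13,10),(133,-9.5,22),(133,9.5,22),(80,9.5,22),(80,-9.5,22),(-94,105,17),(-94,-105,17),(68,-105,22),(68,105,22)):
        q=T(p,np.array([[x,y,z]])/1000.)[0];u=((pix(c,q)+.5-off)*6-.5);cv2.circle(big,tuple(int(round(v)) for v in u),2,(0,0,255),-1)
    vs.append(big[150:750,300:700] if n=="top" else big[150:750,500:900])
cv2.imwrite("pics/fit4.png",np.hstack(vs))
E
```

```text
top [np.float64(0.51632), np.float64(-0.05156), np.float64(0.10962)] [516.32 -51.56   6.28] 75.46037112614829
blob 69 [ 538.2 -106.7   15. ] local [ 15.7 -57.2]
blob 73 [526.    4.8  15. ] local [15.8 55. ]
blob 42 [ 479.5 -104.5   15. ] local [-42.4 -48.6]
blob 43 [475.3 -11.7  15. ] local [-36.4  44.1]
blob 43 [475.7 -62.2  15. ] local [-41.5  -6.2]
tab 22 [58.9 76.2]
scene [np.float64(0.51436), np.float64(-0.05195), np.float64(0.12908)] [514.36 -51.95   7.4 ] 20.692905498044794
blob 78 [526.7   5.   15. ] local [19.5 54.9]
blob 26 [577.7 -34.3  15. ] local [65.1  9.4]
blob 46 [581.5 -62.5  15. ] local [ 65.3 -19.1]
blob 40 [475.7 -12.2  15. ] local [-33.3  44.4]
blob 44 [476.  -62.6  15. ] local [-39.4  -5.6]
blob 92 [ 538.7 -107.7   15. ] local [ 17.  -58.4]
blob 45 [ 480.3 -105.6   15. ] local [-40.7 -48.8]
tab 51 [62.5 73.8]
```

View pics/fit4.png

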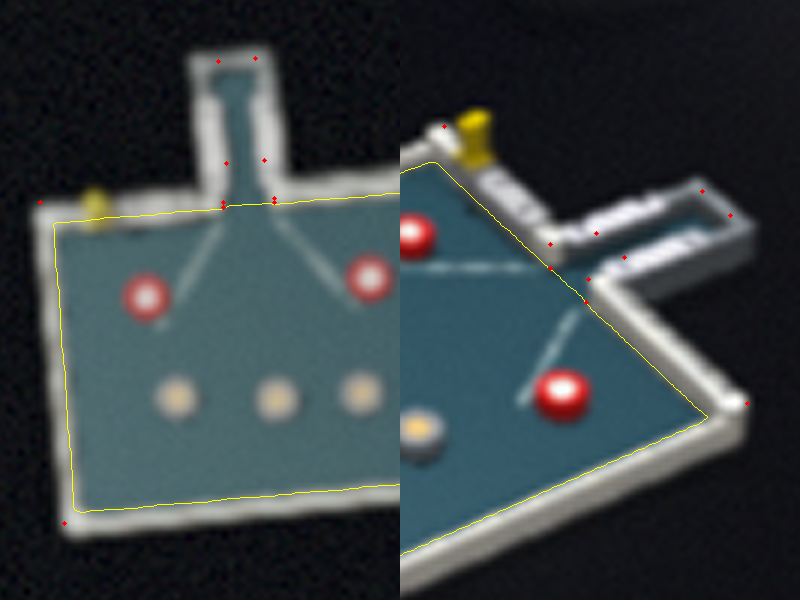

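```bash
python3 - <<'E'
from h import *
p=np.array([.51436,-.05195,.12908])
for n in("top","scene"):
    c=capture(n);f=c["frame"].astype(np.float32)
    for x,z in((64,22),(90,22),(98,22),(106,22),(114,22)):
        ys=np.arange(-30,30.1,1.);q=np.array([pix(c,T(p,np.array([[x,y,z]])/1000.)[0]) for y in ys]).astype(np.float32)
        g=cv2.remap(f[:,:,0],q[:,:1],q[:,1:],cv2.INTER_LINEAR).ravel()
        print(n,x," ".join(str(int(v)) for v in g[::2]))
        i=30; lo=g[20:41].min();k=20+g[20:41].argmin()
        L=g[k:].argmax()+k;Rr=g[:k].argmax();h1=(lo+g[k:].max())/2;h0=(lo+g[:k].max())/2
        a=next(j for j in range(k,61) if g[j]>h1);b=next(j for j in range(k,-1,-1) if g[j]>h0)
        ya=ys[a-1]+(h1-g[a-1])/(g[a]-g[a-1]);yb=ys[b]+(h0-g[b])/(g[b+1]-g[b]);print("   edges",round(yb,1),round(ya,1),"mid",round((ya+yb)/2,1))
E
```

```text
top 64 172 170 169 173 179 187 194 194 182 153 118 85 72 66 66 66 67 64 67 76 102 132 163 178 183 180 168 161 158 166 169
   edges -10.7 11.6 mid 0.4
top 90 12 14 25 60 103 148 179 200 205 198 184 149 112 77 68 63 61 75 102 141 171 192 202 195 177 144 97 53 24 10 4
   edges -7.2 7.5 mid 0.2
top 98 9 14 27 63 105 146 178 195 202 193 172 141 103 78 65 64 65 70 95 127 162 186 199 197 179 151 108 66 30 15 12
   edges -7.6 8.3 mid 0.3
top 106 16 12 23 45 81 117 152 173 185 186 169 143 108 83 67 63 63 69 91 126 160 182 188 186 173 145 107 64 30 5 10
   edges -6.9 8.0 mid 0.5
top 114 8 10 21 42 74 110 138 160 163 159 145 119 93 74 67 65 65 73 88 115 141 164 172 169 158 125 86 40 23 12 8
   edges -7.7 8.3 mid 0.3
scene 64 204 207 206 211 215 226 234 232 192 130 77 46 30 29 29 37 43 55 65 90 123 161 204 231 230 220 207 184 166 173 187
   edges -12.1 10.5 mid -0.8
scene 90 56 57 62 79 113 167 217 231 234 215 177 129 77 35 30 34 47 66 100 150 199 221 233 214 176 130 77 31 20 15 15
   edges -8.1 7.3 mid -0.4
scene 98 57 57 61 73 108 160 207 228 236 220 182 123 69 31 31 37 48 64 100 147 194 224 236 223 191 138 76 28 16 13 14
   edges -8.3 7.4 mid -0.4
scene 106 56 56 61 74 104 148 182 192 200 190 166 123 79 46 35 35 48 66 104 151 193 207 209 175 143 109 68 33 21 15 15
   edges -7.7 6.7 mid -0.5
scene 114 56 57 61 70 97 131 157 173 176 158 134 99 65 43 36 38 46 55 74 112 153 180 199 167 136 92 56 29 18 16 17
   edges -8.5 8.2 mid -0.2
```

The tray pose from the scene fit (514.4, −52.0 mm, 7.4°) is confirmed by the gate and slot edges in both views, to within 0.5 mm. Next I move above the start point behind the middle cap.

Call:
drive_tool:
  rows:
    - [14,14.5,-36.8,0,0,0,0.108]
    - [14,14.5,-36.8,0,0,0,0.108]
    - [14,14.5,-36.8,0,0,0,0.108]
    - [14,14.5,-36.8,0,0,0,0.108]
    - [14,14.5,-36.8,0,0,0,0]

```text
time_s: 2.07
tcp_pos: [0.2592, 0.4108, 0.2416]
ee_rot: [[0.991, 0.133, 0.0], [0.133, -0.991, 0.0], [0.0, -0.0, -1.0]]
wrist_force: [1.1, -0.1, 0.8]
gripper_width: 0.707
gripper_force: 0.0
```

Call:
drive_tool:
  rows:
    - [14,14.5,-36.8,0,0,0,0]
    - [14,14.5,-36.8,0,0,0,0]
    - [14,14.5,-36.8,0,0,0,0]
    - [14,14.5,-36.8,0,0,0,0]
    - [14,14.5,-36.8,0,0,0,0]

```text
time_s: 2.48
tcp_pos: [0.3315, 0.2267, 0.242]
ee_rot: [[0.992, 0.13, 0.001], [0.13, -0.992, 0.001], [0.001, -0.001, -1.0]]
wrist_force: [1.4, -0.2, -0.1]
gripper_width: 0.326
gripper_force: 0.0
```

Call:
drive_tool:
  rows:
    - [14,14.5,-36.8,-20,0,0,0]
    - [14,14.5,-36.8,-20,0,0,0]
    - [14,14.5,-36.8,-20,0,0,0]
    - [14,14.5,-36.8,-20,0,0,0]
    - [14,14.5,-36.8,-20,0,0,0]

```text
time_s: 2.9
tcp_pos: [0.4, 0.0539, 0.1474]
ee_rot: [[0.992, 0.13, 0.002], [0.13, -0.992, 0.001], [0.002, -0.001, -1.0]]
wrist_force: [0.7, 0.2, -0.4]
gripper_width: 0.145
gripper_force: 0.0
```

Call:
drive_tool:
  rows:
    - [14,14.5,-36.8,-20,0,0,0]
    - [14,14.5,-36.8,-20,0,0,0]
    - [14,14.5,-36.8,0,0,0,0]
    - [14,0,0,0,0,0,0]
    - [14,0,0,0,0,0,0]

```text
time_s: 3.32
tcp_pos: [0.4416, -0.0524, 0.1095]
ee_rot: [[0.992, 0.124, -0.001], [0.124, -0.992, -0.0], [-0.001, 0.0, -1.0]]
wrist_force: [-1.0, 0.1, 0.8]
gripper_width: 0.139
gripper_force: 0.0
```

```bash
cat >> h.py <<'E'
P0=np.array([.5144,-.052,.12908])
def where():
    s=sense();R=np.array(s["ee_rot"]);l=local(P0,s["tcp_pos"])
    print("t",round(s["time_s"],2),"tcp",np.round(np.array(s["tcp_pos"])*1000,1),"local",np.round(l,1),"yaw-tray deg",round(np.degrees(np.arctan2(R[1,0],R[0,0])-P0[2]),2),"tilt",np.round(R[:2,2],4),"F",np.round(s["wrist_force"],1),"gap mm",round(s["gripper_width"]*87,1))
def go(lx,ly,z):
    s=sense();a=P0[2];w=np.array([P0[0]*1000+np.cos(a)*lx-np.sin(a)*ly,P0[1]*1000+np.sin(a)*lx+np.cos(a)*ly,z]);print("shift to",lx,ly,z,np.round(w-np.array(s["tcp_pos"])*1000,1))
E
python3 - <<'E'
from h import *
where();go(-68,-5.6,32.5)
E
```

```text
t 3.32 tcp [441.6 -52.4 109.5] local [-72.3   9. ] yaw-tray deg -0.28 tilt [-0.0007 -0.0003] F [-1.   0.1  0.8] gap mm 12.1
shift to -68 -5.6 32.5 [  6.1 -13.9 -77. ]
```

Call:
drive_tool:
  rows:
    - [14,3,-7,0,0,0,0.002]
    - [14,3,-7,-25,0,0,0.003]
    - [14,0,0,-26,0,0,0]
    - [14,0,0,-26,0,0,0]
    - [14,0,0,0,0,0,0]

```text
time_s: 3.73
tcp_pos: [0.4466, -0.0634, 0.0309]
ee_rot: [[0.991, 0.137, -0.003], [0.137, -0.991, -0.001], [-0.003, 0.0, -1.0]]
wrist_force: [-0.1, 0.1, -0.5]
gripper_width: 0.137
gripper_force: 0.0
```

```bash
python3 - <<'E'
from h import *
where();go(-68,-5.6,32.5);where()
c=capture("scene");u=c["frame"][140:240,190:310,::-1]
d=capture("top");v=d["frame"][140:240,190:310,::-1]
cv2.imwrite("pics/a1.png",np.hstack([cv2.resize(w,(400,333),interpolation=cv2.INTER_CUBIC) for w in(u,v)]))
E
```

```text
t 3.73 tcp [446.6 -63.4  30.9] local [-68.7  -2.6] yaw-tray deg 0.47 tilt [-0.0034 -0.0008] F [-0.1  0.1 -0.5] gap mm 11.9
shift to -68 -5.6 32.5 [ 1.1 -2.9  1.6]
t 3.73 tcp [446.6 -63.4  30.9] local [-68.7  -2.6] yaw-tray deg 0.47 tilt [-0.0034 -0.0008] F [-0.1  0.1 -0.5] gap mm 11.9
```

View pics/a1.png

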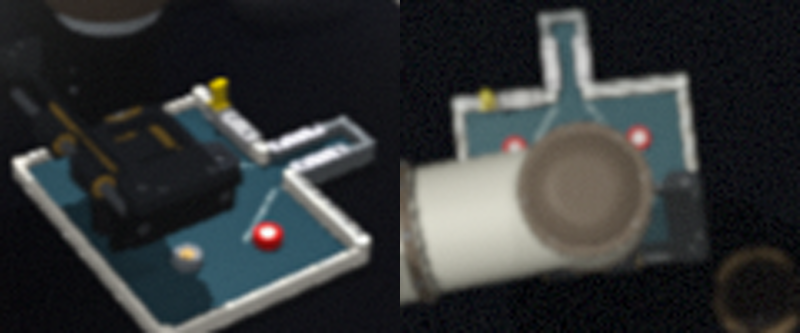

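The body hides the fingertips, so I can't see them directly. The pose readings carry about 1 mm of noise, so I'll average a few.

```bash
cat >> h.py <<'E'
def avg(n=6):
    L=[];Y=[];Z=[]
    for i in range(n):
        capture("top");s=sense();R=np.array(s["ee_rot"]);L.append(local(P0,s["tcp_pos"]));Z.append(s["tcp_pos"][2]*1000);Y.append(np.degrees(np.arctan2(R[1,0],R[0,0])-P0[2]))
    m=np.mean(L,0);print("t",round(s["time_s"],2),"local",np.round(m,1),"sd",np.round(np.std(L,0),1),"z",round(np.mean(Z),1),"yaw",round(np.mean(Y),2),"F",np.round(s["wrist_force"],1),"gap",round(s["gripper_width"]*87,1));return m,np.mean(Z)
def to(m,lx,ly,z):
    a=P0[2];d=np.array([lx-m[0][0],ly-m[0][1]]);print("to",lx,ly,z,"shift",np.round([np.cos(a)*d[0]-np.sin(a)*d[1],np.sin(a)*d[0]+np.cos(a)*d[1],z-m[1]],1))
E
python3 - <<'E'
from h import *
m=avg();to(m,-68,-5.6,31.5)
E
```

```text
t 4.13 local [-67.6  -3.2] sd [0.1 0.2] z 34.1 yaw 0.36 F [ 0.5 -0.6 -0. ] gap 12.3
to -68 -5.6 31.5 shift [-0.1 -2.5 -2.6]
```

Call:
drive_tool:
  rows:
    - [14,0,-2.5,-2.6,0,0,-0.006]
    - [14,7.9,1.0,0,0,0,0]
    - [14,7.9,1.0,0,0,0,0]
    - [14,7.86,1.6,0,0,0,0]
    - [14,7.86,1.6,0,0,0,0]

```text
time_s: 4.55
tcp_pos: [0.4801, -0.0616, 0.0304]
ee_rot: [[0.992, 0.128, 0.001], [0.128, -0.992, 0.0], [0.001, 0.0, -1.0]]
wrist_force: [0.9, 0.7, 0.2]
gripper_width: 0.139
gripper_force: 0.1
```

Call:
drive_tool:
  rows:
    - [14,7.86,1.6,0,0,0,0]
    - [14,7.86,1.6,0,0,0,0]
    - [14,7.86,1.6,0,0,0,0]
    - [14,7.86,1.6,0,0,0,0]
    - [14,7.86,1.6,0,0,0,0]

```text
time_s: 4.97
tcp_pos: [0.5189, -0.0535, 0.0303]
ee_rot: [[0.992, 0.128, -0.0], [0.128, -0.992, -0.0], [-0.0, 0.0, -1.0]]
wrist_force: [-0.2, 0.1, -0.2]
gripper_width: 0.141
gripper_force: 0.1
```

```bash
python3 - <<'E'
from h import *
m=avg();to(m,30,0,31.5);to(m,50,0,31.5)
c=capture("scene");cv2.imwrite("pics/a2.png",cv2.resize(c["frame"][140:240,190:323,::-1],(800,600),interpolation=cv2.INTER_CUBIC))
E
```

```text
t 5.27 local [ 4.1 -2.1] sd [1.3 0.1] z 30.3 yaw -0.04 F [ 0.2  0.1 -0.6] gap 12.3
to 30 0 31.5 shift [25.4  5.4  1.2]
to 50 0 31.5 shift [45.3  8.   1.2]
```

Call:
drive_tool:
  rows:
    - [14,6.8,1.7,0.4,0,0,0]
    - [14,6.8,1.7,0.4,0,0,0]
    - [14,6.8,1.5,0.4,0,0,0]
    - [14,6.9,0.9,0,0,0,0]
    - [14,6.9,0.9,0,0,0,0]

```text
time_s: 5.73
tcp_pos: [0.5533, -0.0468, 0.0316]
ee_rot: [[0.992, 0.128, 0.0], [0.128, -0.992, 0.0], [0.0, 0.0, -1.0]]
wrist_force: [-0.5, -0.1, -0.1]
gripper_width: 0.143
gripper_force: 0.1
```

Call:
drive_tool:
  rows:
    - [14,5,0.6,0,0,0,0]
    - [14,2,0.3,0,0,0,0]
    - [14,0,0,0,0,0,0]

```text
time_s: 5.98
tcp_pos: [0.5598, -0.046, 0.0314]
ee_rot: [[0.992, 0.128, 0.0], [0.128, -0.992, 0.0], [0.0, 0.0, -1.0]]
wrist_force: [-0.3, 0.5, 0.7]
gripper_width: 0.14
gripper_force: 0.0
```

```bash
python3 - <<'E'
from h import *
m=avg(4);to(m,50,0,31.5)
c=capture("scene");cv2.imwrite("pics/a2.png",cv2.resize(c["frame"][140:240,190:323,::-1],(800,600),interpolation=cv2.INTER_CUBIC))
E
```

```text
t 6.18 local [45.  0.] sd [0.2 0. ] z 31.4 yaw -0.06 F [ 0.6 -0.4  0.2] gap 12.1
to 50 0 31.5 shift [5.  0.6 0.1]
```

View pics/a2.png

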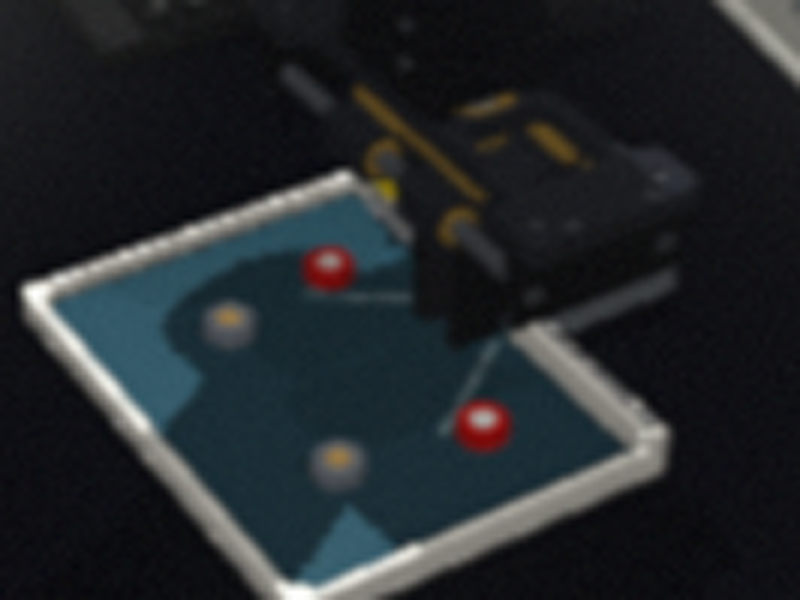

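The picture shows the middle silver cap gone from the deck and the fingers at the gate. Both reds and the two other silvers are undisturbed. I finish this push, close the fingers for the flush push, then lift and go to straddle the left cap.

Call:
drive_tool:
  rows:
    - [14,2.5,0.3,0,0,0,0]
    - [14,2.3,0.3,0,0,0,0]
    - [0,0,0,0,0,0,0]
    - [0,0,0,0,0,0,0]
    - [0,0,0,0,0,0,0]

```text
time_s: 6.65
tcp_pos: [0.5642, -0.0455, 0.0315]
ee_rot: [[0.992, 0.128, 0.0], [0.128, -0.992, 0.0], [0.0, 0.0, -1.0]]
wrist_force: [0.0, -0.1, -0.2]
gripper_width: 0.03
gripper_force: 0.0
```

```bash
python3 - <<'E'
from h import *
m=avg(2);to(m,44,0,31.5);to(m,-33.3,44.4,70)
E
```

```text
t 6.75 local [50.1  0. ] sd [0. 0.] z 31.5 yaw -0.05 F [-0.4  1.1  0.1] gap 1.1
to 44 0 31.5 shift [-6.1 -0.8 -0. ]
to -33.3 44.4 70 shift [-88.5  33.3  38.5]
```

Call:
drive_tool:
  rows:
    - [0,-6,-0.8,0,0,0,0]
    - [35,-2,0,20,0,0,0]
    - [35,-20,8,18.5,0,0,0]
    - [35,-30,12,0,0,0,0]
    - [35,-30.5,14,0,0,0,0]

```text
time_s: 7.17
tcp_pos: [0.4754, -0.0122, 0.0709]
ee_rot: [[0.992, 0.126, 0.003], [0.126, -0.992, 0.001], [0.003, -0.001, -1.0]]
wrist_force: [0.2, 2.1, -0.7]
gripper_width: 0.223
gripper_force: 0.0
```

```bash
cat >> h.py <<'E'
def caps(c):
    out=[]
    for l in("silver_cap_1","red_cap_1"):
        for x in masks_of(l,c):
            if x["p"]>.2:print(c["shot"],l[:6],round(x["p"],2),np.round(x["xy"]),"local",np.round(local(P0,ray(c,x["xy"],.015)),1),x["region"].sum())
E
python3 - <<'E'
from h import *
m=avg(4);to(m,-33.3,44.4,31.5)
caps(capture("scene"));caps(capture("top"))
E
```

```text
t 7.37 local [-37.8  45.1] sd [3.1 0.4] z 70.1 yaw -0.02 F [ 0.6 -1.1 -0.2] gap 28.6
to -33.3 44.4 31.5 shift [  4.6  -0.1 -38.6]
42 silver 0.64 [242. 218.] local [-50.1 -48.3] 67
42 silver 0.47 [227. 193.] local [-35.1  46.8] 57
42 red_ca 0.61 [241. 185.] local [10.8 56.6] 54
42 red_ca 0.22 [341. 247.] local [  77.3 -229.9] 291
43 red_ca 0.49 [315. 246.] local [-194.  -194.1] 146
```

```bash
python3 - <<'E'
from h import *
m=avg(2);to(m,-33.3,44.4,31.5)
E
```

```text
t 7.77 local [-33.   44.1] sd [0.1 0. ] z 69.8 yaw -0.09 F [ 1.  -0.8  0.3] gap 30.5
to -33.3 44.4 31.5 shift [ -0.3   0.3 -38.3]
```

Call:
drive_tool:
  rows:
    - [35,0,0.3,-15,0,0,0]
    - [35,0,0,-15,0,0,0]
    - [35,0,0,-8.3,0,0,0]
    - [35,0,0,0,0,0,0]
    - [35,0.6,-4.5,0,0,0,0]

```text
time_s: 8.18
tcp_pos: [0.4763, -0.0164, 0.0315]
ee_rot: [[0.992, 0.129, -0.001], [0.129, -0.992, -0.0], [-0.001, 0.0, -1.0]]
wrist_force: [-0.2, 0.3, 0.2]
gripper_width: 0.345
gripper_force: 0.0
```

Call:
drive_tool:
  rows:
    - [35,0.9,-6.9,0,0,0,0]
    - [35,0.9,-6.9,0,0,0,0]
    - [35,0.9,-6.9,0,0,0,0]
    - [35,0.9,-6.9,0,0,0,0]
    - [35,0.9,-6.9,0,0,0,0]

```text
time_s: 8.6
tcp_pos: [0.4809, -0.0519, 0.0321]
ee_rot: [[0.992, 0.127, 0.001], [0.127, -0.992, 0.0], [0.001, -0.0, -1.0]]
wrist_force: [-0.2, -0.6, 0.0]
gripper_width: 0.353
gripper_force: 0.1
```

Call:
drive_tool:
  rows:
    - [35,0.7,-5,0,0,0,0]
    - [35,0.5,-3,0,0,0,0]
    - [35,0.3,-1.5,0,0,0,0]
    - [35,0,0,0,0,0,0]
    - [35,0,0,0,0,0,0]

```text
time_s: 9.02
tcp_pos: [0.4821, -0.0605, 0.0317]
ee_rot: [[0.992, 0.128, -0.0], [0.128, -0.992, -0.0], [-0.0, 0.0, -1.0]]
wrist_force: [0.8, 0.5, -0.4]
gripper_width: 0.352
gripper_force: 0.0
```

```bash
python3 - <<'E'
from h import *
m=avg(2);to(m,-33.3,0,31.5);to(m,-62,0,31.5)
E
```

```text
t 9.12 local [-33.   -4.1] sd [0. 0.] z 31.7 yaw -0.03 F [-0.3 -0.9  0.1] gap 30.7
to -33.3 0 31.5 shift [-0.8  4.1 -0.2]
to -62 0 31.5 shift [-29.2   0.4  -0.2]
```

Call:
drive_tool:
  rows:
    - [35,-0.6,4.3,0,0,0,0]
    - [35,-9.5,-1.2,0,0,0,0]
    - [35,-9.5,-1.2,0,0,0,0]
    - [35,-9.5,-1.3,0,0,0,0]
    - [14,0,0,-0.3,0,0,0]

```text
time_s: 9.53
tcp_pos: [0.4497, -0.0604, 0.0312]
ee_rot: [[0.992, 0.127, -0.003], [0.127, -0.992, -0.0], [-0.003, -0.0, -1.0]]
wrist_force: [-0.1, 0.3, -0.3]
gripper_width: 0.325
gripper_force: 0.0
```

Call:
drive_tool:
  rows:
    - [14,0,0,0,0,0,0]
    - [14,0,0,0,0,0,0]
    - [14,0,0,0,0,0,0]
    - [14,0,0,0,0,0,0]

```text
time_s: 9.87
tcp_pos: [0.4536, -0.0598, 0.0315]
ee_rot: [[0.992, 0.128, 0.001], [0.128, -0.992, 0.0], [0.001, 0.0, -1.0]]
wrist_force: [-0.3, 0.4, 0.7]
gripper_width: 0.152
gripper_force: 0.0
```

```bash
python3 - <<'E'
from h import *
m=avg(2);to(m,43,0,31.5)
c=capture("scene");cv2.imwrite("pics/a3.png",cv2.resize(c["frame"][140:240,190:323,::-1],(800,600),interpolation=cv2.INTER_CUBIC))
E
```

```text
t 9.97 local [-61.5   0. ] sd [0.1 0. ] z 31.4 yaw -0.05 F [-0.6 -0.9  1.1] gap 12.6
to 43 0 31.5 shift [1.036e+02 1.340e+01 1.000e-01]
```

View pics/a3.png

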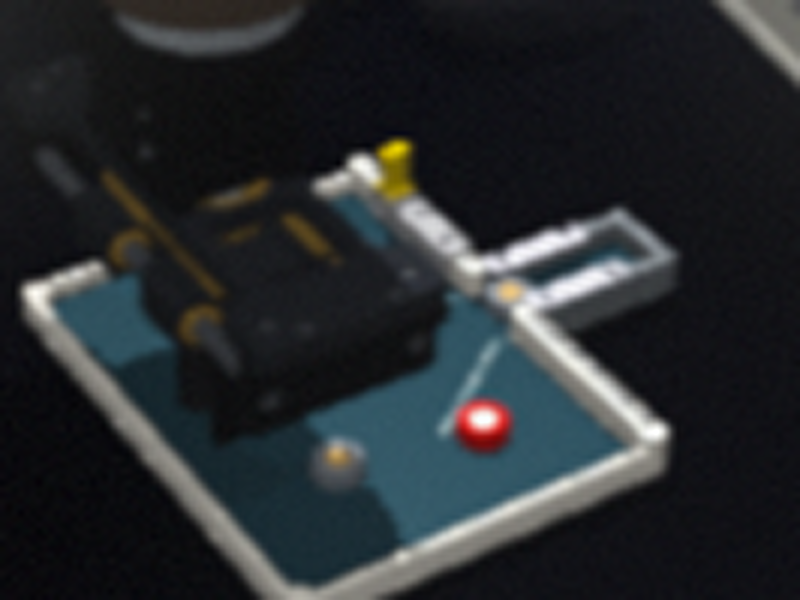

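The first cap sits in the slot mouth at about (510,292). The right-hand silver cap is at (340,462), the red at (484,424), and the left cap is under the gripper. Now I push the second cap straight in.

Call:
drive_tool:
  rows:
    - [14,7.9,1.0,0,0,0,0]
    - [14,7.9,1.0,0,0,0,0]
    - [14,7.9,1.0,0,0,0,0]
    - [14,7.9,1.0,0,0,0,0]
    - [14,7.9,1.0,0,0,0,0]

```text
time_s: 10.43
tcp_pos: [0.4938, -0.0547, 0.0314]
ee_rot: [[0.992, 0.128, 0.0], [0.128, -0.992, 0.0], [0.0, 0.0, -1.0]]
wrist_force: [0.4, 0.2, -0.6]
gripper_width: 0.141
gripper_force: 0.1
```

Call:
drive_tool:
  rows:
    - [14,7.9,1.0,0,0,0,0]
    - [14,7.9,1.0,0,0,0,0]
    - [14,7.9,1.0,0,0,0,0]
    - [14,7.9,1.0,0,0,0,0]
    - [14,7.9,1.0,0,0,0,0]

```text
time_s: 10.85
tcp_pos: [0.5329, -0.0498, 0.0314]
ee_rot: [[0.992, 0.128, -0.0], [0.128, -0.992, -0.0], [-0.0, 0.0, -1.0]]
wrist_force: [-0.1, 0.1, 0.8]
gripper_width: 0.14
gripper_force: 0.1
```

Call:
drive_tool:
  rows:
    - [14,7.9,1.0,0,0,0,0]
    - [14,6,0.8,0,0,0,0]
    - [14,5,0.7,0,0,0,0]
    - [14,3,0.4,0,0,0,0]
    - [14,0,0,0,0,0,0]

```text
time_s: 11.27
tcp_pos: [0.5546, -0.0469, 0.0314]
ee_rot: [[0.992, 0.128, 0.0], [0.128, -0.992, 0.0], [0.0, 0.0, -1.0]]
wrist_force: [0.2, 0.5, -1.1]
gripper_width: 0.146
gripper_force: 0.0
```

```bash
python3 - <<'E'
from h import *
m=avg(2);to(m,50,0,31.5)
E
```

```text
t 11.37 local [39.8 -0.1] sd [0.2 0. ] z 31.3 yaw -0.06 F [ 0.6 -0.  -0.9] gap 11.8
to 50 0 31.5 shift [10.1  1.4  0.2]
```

Call:
drive_tool:
  rows:
    - [14,5,0.7,0,0,0,0]
    - [14,3,0.4,0,0,0,0]
    - [14,2.1,0.3,0,0,0,0]
    - [0,0,0,0,0,0,0]
    - [0,0,0,0,0,0,0]

```text
time_s: 11.78
tcp_pos: [0.5642, -0.0456, 0.0314]
ee_rot: [[0.992, 0.128, 0.0], [0.128, -0.992, 0.0], [0.0, -0.0, -1.0]]
wrist_force: [0.6, -0.4, 0.1]
gripper_width: 0.056
gripper_force: 0.1
```

Call:
drive_tool:
  rows:
    - [0,0,0,0,0,0,0]
    - [0,-6,-0.8,0,0,0,0]
    - [35,-2,0,20,0,0,0]
    - [35,-6,-2,18.5,0,0,0]
    - [35,-20,-15,0,0,0,0]

```text
time_s: 12.2
tcp_pos: [0.5346, -0.0621, 0.0735]
ee_rot: [[0.991, 0.132, 0.01], [0.132, -0.991, 0.0], [0.01, 0.001, -1.0]]
wrist_force: [1.2, 0.0, 0.7]
gripper_width: 0.163
gripper_force: 0.0
```

Call:
drive_tool:
  rows:
    - [35,-25,-21,0,0,0,0]
    - [35,-25,-21,0,0,0,0]
    - [35,0,0,0,0,0,0]
    - [35,0,0,0,0,0,0]
    - [35,0,0,0,0,0,0]

```text
time_s: 12.62
tcp_pos: [0.4805, -0.1055, 0.0704]
ee_rot: [[0.992, 0.128, 0.002], [0.128, -0.992, -0.0], [0.002, 0.0, -1.0]]
wrist_force: [1.0, -0.3, 1.4]
gripper_width: 0.346
gripper_force: 0.0
```

```bash
python3 - <<'E'
from h import *
m=avg(2);to(m,-40.7,-48.8,31.5)
c=capture("scene");caps(c)
x=teal(c)
# cap tops along the slot: orange-ish liner centre
for lx in range(56,134,3):
    q=pix(c,T(P0,np.array([[lx,0,18]])/1000.)[0]);print(lx,c["frame"][int(round(q[1])),int(round(q[0]))],end=";")
E
```

```text
t 12.72 local [-40.  -48.4] sd [0.1 0.1] z 70.2 yaw -0.02 F [ 0.6  0.3 -0.6] gap 30.6
to -40.7 -48.8 31.5 shift [ -0.6  -0.5 -38.7]
55 silver 0.5 [245. 218.] local [-43.6 -50. ] 62
55 red_ca 0.6 [268. 211.] local [ 11.  -58.5] 59
56 [23 23 27];59 [22 22 24];62 [23 22 25];65 [22 23 26];68 [23 22 26];71 [22 25 27];74 [21 22 24];77 [21 24 26];80 [21 21 26];83 [21 22 26];86 [22 23 27];89 [21 22 23];92 [20 21 23];95 [22 23 26];98 [21 20 24];101 [19 19 23];104 [17 17 20];107 [21 24 25];110 [37 50 58];113 [36 62 73];116 [42 74 87];119 [ 60  87 100];122 [35 61 70];125 [41 60 68];128 [55 60 61];131 [68 72 75];
```

Call:
drive_tool:
  rows:
    - [35,-0.6,-0.5,-15,0,0,0]
    - [35,0,0,-15,0,0,0]
    - [35,0,0,-8.7,0,0,0]
    - [35,0,0,0,0,0,0]
    - [35,-0.6,4.5,0,0,0,0]

```text
time_s: 13.28
tcp_pos: [0.4791, -0.1014, 0.0308]
ee_rot: [[0.992, 0.128, -0.001], [0.128, -0.992, -0.0], [-0.001, 0.0, -1.0]]
wrist_force: [0.7, -0.3, -1.2]
gripper_width: 0.35
gripper_force: 0.0
```

Call:
drive_tool:
  rows:
    - [35,-0.9,6.9,0,0,0,0]
    - [35,-0.9,6.9,0,0,0,0]
    - [35,-0.9,6.9,0,0,0,0]
    - [35,-0.9,6.9,0,0,0,0]
    - [35,-0.9,6.9,0,0,0,0]

```text
time_s: 13.7
tcp_pos: [0.4743, -0.066, 0.0315]
ee_rot: [[0.992, 0.128, 0.0], [0.128, -0.992, 0.0], [0.0, -0.0, -1.0]]
wrist_force: [0.4, 0.1, -0.1]
gripper_width: 0.351
gripper_force: 0.1
```

Call:
drive_tool:
  rows:
    - [35,-0.8,6,0,0,0,0]
    - [35,-0.6,5,0,0,0,0]
    - [35,-0.3,2.5,0,0,0,0]
    - [35,0,0,0,0,0,0]
    - [35,0,0,0,0,0,0]

```text
time_s: 14.12
tcp_pos: [0.4727, -0.0533, 0.0312]
ee_rot: [[0.992, 0.128, -0.0], [0.128, -0.992, -0.0], [-0.0, 0.0, -1.0]]
wrist_force: [-0.7, 0.4, -0.1]
gripper_width: 0.356
gripper_force: 0.0
```

```bash
python3 - <<'E'
from h import *
m=avg(2);to(m,-40.7,4.6,31.5);to(m,-69,0,31.5)
E
```

```text
t 14.22 local [-41.6   3.9] sd [0.  0.1] z 31.2 yaw -0.06 F [0.2 0.  0.4] gap 30.1
to -40.7 4.6 31.5 shift [0.8 0.8 0.3]
to -69 0 31.5 shift [-26.7  -7.4   0.3]
```

Call:
drive_tool:
  rows:
    - [35,0.5,-4.0,0.3,0,0,0]
    - [35,-9.2,-1.2,0,0,0,0]
    - [35,-9.2,-1.2,0,0,0,0]
    - [35,-9.2,-1.2,0,0,0,0]
    - [14,0,0,0,0,0,0]

```text
time_s: 14.63
tcp_pos: [0.4422, -0.0617, 0.0313]
ee_rot: [[0.992, 0.127, -0.003], [0.127, -0.992, -0.0], [-0.003, -0.0, -1.0]]
wrist_force: [-1.3, -0.1, -0.8]
gripper_width: 0.322
gripper_force: 0.0
```

Call:
drive_tool:
  rows:
    - [14,0,0,0,0,0,0]
    - [14,0,0,0,0,0,0]
    - [14,0,0,0,0,0,0]
    - [14,0,0,0,0,0,0]
    - [14,0,0,0,0,0,0]

```text
time_s: 15.05
tcp_pos: [0.4459, -0.0609, 0.0315]
ee_rot: [[0.992, 0.128, 0.0], [0.128, -0.992, 0.0], [0.0, -0.0, -1.0]]
wrist_force: [-0.6, -0.0, 0.2]
gripper_width: 0.146
gripper_force: 0.0
```

```bash
python3 - <<'E'
from h import *
m=avg(2);to(m,50,0,31.5)
c=capture("scene");caps(c)
E
```

```text
t 15.15 local [-69.2  -0. ] sd [0.1 0. ] z 31.5 yaw -0.05 F [ 0.1  0.  -1.1] gap 12.4
to 50 0 31.5 shift [118.2  15.4   0. ]
60 silver 0.72 [221. 298.] local [-194.1 -210. ] 311
60 silver 0.51 [273. 189.] local [67.3  1.1] 37
60 red_ca 0.34 [342. 244.] local [  84.6 -223.6] 307
```

Call:
drive_tool:
  rows:
    - [14,7.9,1.0,0,0,0,0]
    - [14,7.9,1.0,0,0,0,0]
    - [14,7.9,1.0,0,0,0,0]
    - [14,7.9,1.0,0,0,0,0]
    - [14,7.9,1.0,0,0,0,0]

```text
time_s: 15.72
tcp_pos: [0.4863, -0.0558, 0.0315]
ee_rot: [[0.992, 0.128, 0.0], [0.128, -0.992, 0.0], [0.0, 0.0, -1.0]]
wrist_force: [-1.1, 0.1, 0.7]
gripper_width: 0.138
gripper_force: 0.1
```

Call:
drive_tool:
  rows:
    - [14,7.9,1.0,0,0,0,0]
    - [14,7.9,1.0,0,0,0,0]
    - [14,7.9,1.0,0,0,0,0]
    - [14,7.9,1.0,0,0,0,0]
    - [14,7.9,1.1,0,0,0,0]

```text
time_s: 16.13
tcp_pos: [0.5254, -0.0508, 0.0315]
ee_rot: [[0.992, 0.128, -0.0], [0.128, -0.992, -0.0], [-0.0, 0.0, -1.0]]
wrist_force: [0.1, -0.9, 0.0]
gripper_width: 0.136
gripper_force: 0.1
```

Call:
drive_tool:
  rows:
    - [14,7.9,1.1,0,0,0,0]
    - [14,7.9,1.1,0,0,0,0]
    - [14,6,0.8,0,0,0,0]
    - [14,4,0.5,0,0,0,0]
    - [14,0,0,0,0,0,0]

```text
time_s: 16.55
tcp_pos: [0.5514, -0.0473, 0.0315]
ee_rot: [[0.992, 0.128, 0.001], [0.128, -0.992, 0.0], [0.001, 0.0, -1.0]]
wrist_force: [-1.2, 0.1, -0.3]
gripper_width: 0.144
gripper_force: 0.0
```

```bash
python3 - <<'E'
from h import *
m=avg(2);to(m,50.2,0,31.5)
E
```

```text
t 16.65 local [36.3 -0.1] sd [0.2 0. ] z 31.4 yaw -0.06 F [-0.   0.2  0.3] gap 12.1
to 50.2 0 31.5 shift [13.8  1.9  0.1]
```

Call:
drive_tool:
  rows:
    - [14,5,0.7,0,0,0,0]
    - [14,5,0.7,0,0,0,0]
    - [14,3.8,0.5,0,0,0,0]
    - [0,0,0,0,0,0,0]
    - [0,0,0,0,0,0,0]

```text
time_s: 17.07
tcp_pos: [0.5644, -0.0455, 0.0314]
ee_rot: [[0.992, 0.128, 0.0], [0.128, -0.992, 0.0], [0.0, -0.0, -1.0]]
wrist_force: [0.0, 0.1, 0.1]
gripper_width: 0.061
gripper_force: 0.1
```

Call:
drive_tool:
  rows:
    - [0,0,0,0,0,0,0]
    - [0,0,0,0,0,0,0]
    - [0,0.5,0.1,0,0,0,0]
    - [0,0,0,0,0,0,0]

```text
time_s: 17.4
tcp_pos: [0.5648, -0.0454, 0.0316]
ee_rot: [[0.992, 0.128, 0.0], [0.128, -0.992, 0.0], [0.0, -0.0, -1.0]]
wrist_force: [-0.7, -0.0, 0.4]
gripper_width: 0.005
gripper_force: 0.2
```

```bash
python3 - <<'E'
from h import *
m=avg(3);to(m,44,0,31.5)
E
```

```text
t 17.55 local [50.8  0.1] sd [0. 0.] z 31.6 yaw -0.05 F [1.4 0.2 0. ] gap 0.7
to 44 0 31.5 shift [-6.7 -1.  -0.1]
```

Call:
drive_tool:
  rows:
    - [0,0.6,0.1,0,0,0,0]
    - [0,0,0,0,0,0,0]
    - [0,0.6,0.1,0,0,0,0]
    - [0,0,0,0,0,0,0]

```text
time_s: 17.88
tcp_pos: [0.566, -0.0452, 0.0316]
ee_rot: [[0.992, 0.128, 0.0], [0.128, -0.992, -0.0], [0.0, 0.0, -1.0]]
wrist_force: [-0.4, 0.5, 0.1]
gripper_width: 0.005
gripper_force: 0.2
```

```bash
python3 - <<'E'
from h import *
for i in range(3):m=avg(1)
to(m,44,0,31.5)
E
```

```text
t 17.93 local [52.   0.1] sd [0. 0.] z 31.6 yaw -0.05 F [-0.1  0.1 -0.4] gap 0.7
t 17.98 local [52.   0.1] sd [0. 0.] z 31.5 yaw -0.05 F [ 0.3  0.  -0.1] gap 0.8
t 18.03 local [52.   0.1] sd [0. 0.] z 31.5 yaw -0.05 F [-0.7  0.6 -0. ] gap 0.5
to 44 0 31.5 shift [-7.9 -1.1 -0. ]
```

Call:
drive_tool:
  rows:
    - [0,0.6,0.1,0,0,0,0]
    - [0,0,0,0,0,0,0]
    - [0,0.6,0.1,0,0,0,0]
    - [0,0,0,0,0,0,0]

```text
time_s: 18.37
tcp_pos: [0.5672, -0.045, 0.0315]
ee_rot: [[0.992, 0.128, 0.0], [0.128, -0.992, -0.0], [0.0, 0.0, -1.0]]
wrist_force: [-0.6, -0.2, 0.0]
gripper_width: 0.003
gripper_force: 0.2
```

Call:
drive_tool:
  rows:
    - [0,0.6,0.1,0,0,0,0]
    - [0,0,0,0,0,0,0]
    - [0,0,0,0,0,0,0]

```text
time_s: 18.62
tcp_pos: [0.5677, -0.0449, 0.0315]
ee_rot: [[0.992, 0.128, 0.0], [0.128, -0.992, 0.0], [0.0, -0.0, -1.0]]
wrist_force: [-0.4, -0.6, 0.2]
gripper_width: 0.007
gripper_force: 0.1
```

```bash
python3 - <<'E'
from h import *
for i in range(3):m=avg(1)
E
```

```text
t 18.67 local [53.8  0.2] sd [0. 0.] z 31.5 yaw -0.05 F [-0.7  0.2  0.4] gap 0.4
t 18.72 local [53.8  0.2] sd [0. 0.] z 31.5 yaw -0.05 F [-0.9 -0.7  0.2] gap 0.6
t 18.77 local [53.8  0.2] sd [0. 0.] z 31.5 yaw -0.05 F [-0.1  0.2  0.2] gap 0.6
```

Call:
drive_tool:
  rows:
    - [0,-4,-0.5,0,0,0,0]
    - [0,-4,-0.5,0,0,0,0]
    - [0,0,0,25,0,0,0]
    - [0,0,0,25,0,0,0]
    - [0,0.7,26,0,0,0,0]

```text
time_s: 19.18
tcp_pos: [0.5626, -0.0219, 0.086]
ee_rot: [[0.992, 0.125, 0.008], [0.125, -0.992, 0.0], [0.008, 0.001, -1.0]]
wrist_force: [0.9, 0.6, -0.0]
gripper_width: 0.007
gripper_force: 0.0
```

Call:
drive_tool:
  rows:
    - [0,0.7,27,0,0,0,0]
    - [0,0.7,27,0,0,0,0]
    - [0,0.7,27,0,0,0,0]
    - [0,0,0,0,0,0,0]
    - [0,0,0,0,0,0,0]

```text
time_s: 19.6
tcp_pos: [0.5621, 0.0622, 0.0816]
ee_rot: [[0.991, 0.13, -0.0], [0.13, -0.991, 0.0], [-0.0, -0.0, -1.0]]
wrist_force: [0.5, -0.7, -0.4]
gripper_width: 0.005
gripper_force: 0.0
```

```bash
python3 - <<'E'
from h import *
avg(3);m=avg(2);to(m,62.5,106,51)
c=capture("scene");caps(c);cv2.imwrite("pics/a4.png",cv2.resize(c["frame"][140:240,190:323,::-1],(800,600),interpolation=cv2.INTER_CUBIC))
E
```

```text
t 19.75 local [ 61.7 105.7] sd [0.  0.4] z 81.4 yaw -0.05 F [-0.5  0.3  0.5] gap 0.5
t 19.85 local [ 61.8 105. ] sd [0. 0.] z 81.4 yaw -0.13 F [ 0.7  0.2 -0.2] gap 0.6
to 62.5 106 51 shift [  0.6   1.1 -30.4]
77 red_ca 0.43 [242. 185.] local [13.5 55.4] 32
```

View pics/a4.png

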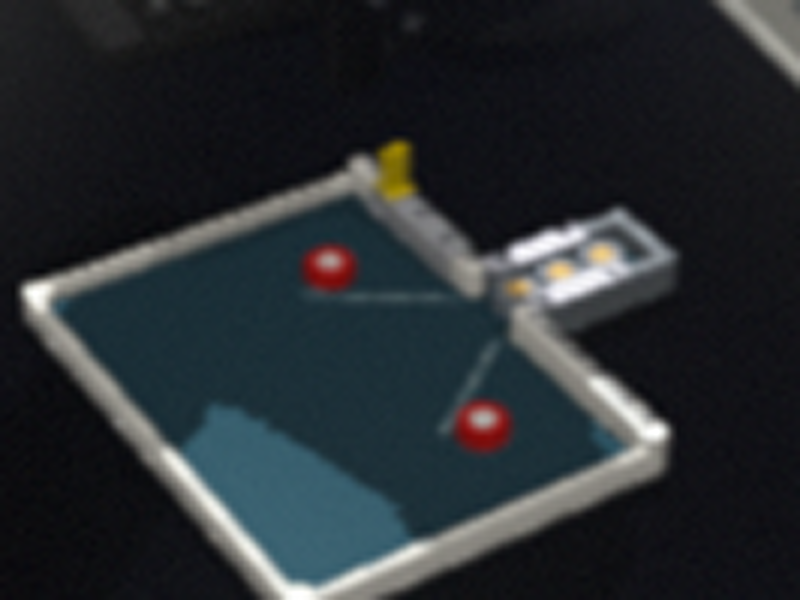

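All three silver caps are in the slot, at about (520,287), (560,270) and (602,253). The reds are on the deck at (330,267) and (483,425), and the yellow tab is at (396,168). Next is the shutter.

Call:
drive_tool:
  rows:
    - [0,0.6,1.1,-15,0,0,0]
    - [0,0,0,-15.4,0,0,0]
    - [0,0,0,0,0,0,0]
    - [0,0.7,-5,0,0,0,0]
    - [0,0.8,-6,0,0,0,0]

```text
time_s: 20.42
tcp_pos: [0.5652, 0.051, 0.0517]
ee_rot: [[0.992, 0.129, 0.001], [0.129, -0.992, 0.0], [0.001, 0.0, -1.0]]
wrist_force: [0.2, 0.4, 0.1]
gripper_width: 0.006
gripper_force: 0.0
```

Call:
drive_tool:
  rows:
    - [0,0.8,-6,0,0,0,0]
    - [0,0.8,-6,0,0,0,0]
    - [0,0.8,-6,0,0,0,0]
    - [0,0.8,-6,0,0,0,0]
    - [0,0.8,-6,0,0,0,0]

```text
time_s: 20.83
tcp_pos: [0.5691, 0.0207, 0.0517]
ee_rot: [[0.992, 0.128, 0.001], [0.128, -0.992, 0.0], [0.001, -0.0, -1.0]]
wrist_force: [-0.1, 1.7, 0.9]
gripper_width: 0.003
gripper_force: 0.7
```

Call:
drive_tool:
  rows:
    - [0,0.8,-6,0,0,0,0]
    - [0,0.8,-6,0,0,0,0]
    - [0,0.5,-4,0,0,0,0]
    - [0,0,0,0,0,0,0]
    - [0,0,0,0,0,0,0]

```text
time_s: 21.25
tcp_pos: [0.5702, 0.0046, 0.0508]
ee_rot: [[0.992, 0.127, -0.001], [0.127, -0.992, -0.0], [-0.001, 0.0, -1.0]]
wrist_force: [-1.4, 0.1, 0.4]
gripper_width: 0.006
gripper_force: 0.0
```

```bash
cat >> h.py <<'E'
def tab(c):
    f=c["frame"].astype(int);y=((f[:,:,0]-f[:,:,2]>50)&(f[:,:,1]-f[:,:,2]>35)).astype(np.uint8);y[:,:235]=0;y[:,290:]=0;y[200:]=0;y[:150]=0
    r,q=np.nonzero(y);print("tab",len(r),np.round(local(P0,ray(c,[q.mean(),r.mean()],.036)),1) if len(r) else "")
E
python3 - <<'E'
from h import *
m=avg(3);to(m,62.5,38,51);tab(capture("scene"))
E
```

```text
t 21.4 local [62.7 49.3] sd [0.1 0.1] z 50.9 yaw -0.06 F [-0.2 -0.2  0.7] gap 0.6
to 62.5 38 51 shift [  1.2 -11.3   0.1]
tab 58 [65.2 25.5]
```

Call:
drive_tool:
  rows:
    - [0,0.3,-2,0,0,0,0]
    - [0,0.3,-2,0,0,0,0]
    - [0,0,0,0,0,0,0]

```text
time_s: 21.7
tcp_pos: [0.5711, 0.0011, 0.051]
ee_rot: [[0.992, 0.128, -0.0], [0.128, -0.992, 0.0], [-0.0, -0.0, -1.0]]
wrist_force: [-0.8, 0.3, -0.1]
gripper_width: 0.001
gripper_force: 0.2
```

Call:
drive_tool:
  rows:
    - [0,0.1,-1,0,0,0,0]
    - [0,0.1,-1,0,0,0,0]
    - [0,0,0,0,0,0,0]

```text
time_s: 21.95
tcp_pos: [0.5714, -0.0009, 0.0511]
ee_rot: [[0.992, 0.128, -0.0], [0.128, -0.992, 0.0], [-0.0, -0.0, -1.0]]
wrist_force: [0.0, 0.5, 0.0]
gripper_width: 0.002
gripper_force: 0.4
```

```bash
python3 - <<'E'
from h import *
avg(1);avg(1);m=avg(2);tab(capture("scene"))
E
```

```text
t 22.0 local [63.1 43.3] sd [0. 0.] z 51.1 yaw -0.06 F [-0.7  1.4  0. ] gap 0.3
t 22.05 local [63.1 43.3] sd [0. 0.] z 51.1 yaw -0.06 F [-0.6  0.5 -1.2] gap 0.7
t 22.15 local [63.2 43.3] sd [0. 0.] z 51.1 yaw -0.05 F [ 0.3  0.3 -0.8] gap 0.6
tab 56 [66.2 22.5]
```

Call:
drive_tool:
  rows:
    - [0,0.2,-1.5,0,0,0,0]
    - [0,0.2,-1.5,0,0,0,0]
    - [0,0,0,0,0,0,0]

```text
time_s: 22.45
tcp_pos: [0.5719, -0.004, 0.0512]
ee_rot: [[0.992, 0.128, 0.0], [0.128, -0.992, -0.0], [0.0, 0.0, -1.0]]
wrist_force: [-0.7, 0.9, 0.4]
gripper_width: 0.01
gripper_force: 0.3
```

Call:
drive_tool:
  rows:
    - [0,0.1,-0.7,0,0,0,0]
    - [0,0.1,-0.7,0,0,0,0]
    - [0,0,0,0,0,0,0]

```text
time_s: 22.7
tcp_pos: [0.5721, -0.0054, 0.0511]
ee_rot: [[0.992, 0.128, -0.0], [0.128, -0.992, -0.0], [-0.0, 0.0, -1.0]]
wrist_force: [-0.2, 0.0, -0.2]
gripper_width: 0.006
gripper_force: 0.3
```

```bash
python3 - <<'E'
from h import *
avg(1);m=avg(2);tab(capture("scene"))
E
```

```text
t 22.75 local [63.2 38.9] sd [0. 0.] z 51.2 yaw -0.05 F [0.3 0.2 0.6] gap 0.4
t 22.85 local [63.2 38.9] sd [0. 0.] z 51.2 yaw -0.05 F [-0.8  0.2  0.4] gap 0.7
tab 56 [65.3 17.5]
```

Call:
drive_tool:
  rows:
    - [0,0.1,-0.7,0,0,0,0]
    - [0,0.1,-0.7,0,0,0,0]
    - [0,0,0,0,0,0,0]

```text
time_s: 23.15
tcp_pos: [0.5723, -0.0066, 0.0512]
ee_rot: [[0.992, 0.128, 0.0], [0.128, -0.992, 0.0], [0.0, -0.0, -1.0]]
wrist_force: [-0.1, 1.3, 0.9]
gripper_width: 0.004
gripper_force: 0.4
```

Call:
drive_tool:
  rows:
    - [0,0.1,-0.5,0,0,0,0]
    - [0,0,0,0,0,0,0]

```text
time_s: 23.32
tcp_pos: [0.5724, -0.0072, 0.0512]
ee_rot: [[0.992, 0.128, -0.0], [0.128, -0.992, -0.0], [-0.0, -0.0, -1.0]]
wrist_force: [-0.5, 1.5, 0.4]
gripper_width: 0.007
gripper_force: 0.5
```

```bash
python3 - <<'E'
from h import *
avg(1);m=avg(2);tab(capture("scene"))
E
```

```text
t 23.37 local [63.3 37. ] sd [0. 0.] z 51.2 yaw -0.05 F [-0.9  0.6  0. ] gap 0.4
t 23.47 local [63.3 37. ] sd [0. 0.] z 51.2 yaw -0.05 F [-0.4  0.2 -0.1] gap 0.8
tab 61 [64.6 16.6]
```

Still no hard-stop force, so I keep going in small steps.

Call:
drive_tool:
  rows:
    - [0,0.1,-0.7,0,0,0,0]
    - [0,0,0,0,0,0,0]

```text
time_s: 23.68
tcp_pos: [0.5725, -0.0079, 0.0511]
ee_rot: [[0.992, 0.128, -0.0], [0.128, -0.992, 0.0], [-0.0, -0.0, -1.0]]
wrist_force: [-0.9, 0.8, 0.2]
gripper_width: 0.001
gripper_force: 0.5
```

Call:
drive_tool:
  rows:
    - [0,0.1,-0.7,0,0,0,0]
    - [0,0,0,0,0,0,0]

```text
time_s: 23.85
tcp_pos: [0.5726, -0.0086, 0.0511]
ee_rot: [[0.992, 0.128, -0.0], [0.128, -0.992, -0.0], [-0.0, 0.0, -1.0]]
wrist_force: [-0.7, 0.2, 1.3]
gripper_width: 0.002
gripper_force: 0.4
```

```bash
python3 - <<'E'
from h import *
avg(1);m=avg(2);tab(capture("scene"))
E
```

```text
t 23.9 local [63.3 35.6] sd [0. 0.] z 51.1 yaw -0.05 F [-0.1  0.4  0.8] gap 0.4
t 24.0 local [63.3 35.6] sd [0. 0.] z 51.1 yaw -0.05 F [-0.3  1.   0.4] gap 0.3
tab 63 [64.4 15.8]
```

Call:
drive_tool:
  rows:
    - [0,0.1,-0.7,0,0,0,0]
    - [0,0,0,0,0,0,0]

```text
time_s: 24.22
tcp_pos: [0.5727, -0.0093, 0.0511]
ee_rot: [[0.992, 0.128, 0.0], [0.128, -0.992, 0.0], [0.0, -0.0, -1.0]]
wrist_force: [-1.3, 0.8, 0.9]
gripper_width: 0.006
gripper_force: 0.4
```

Call:
drive_tool:
  rows:
    - [0,0.1,-0.7,0,0,0,0]
    - [0,0,0,0,0,0,0]

```text
time_s: 24.38
tcp_pos: [0.5728, -0.01, 0.0511]
ee_rot: [[0.992, 0.128, 0.0], [0.128, -0.992, 0.0], [0.0, -0.0, -1.0]]
wrist_force: [-1.2, 0.9, -0.4]
gripper_width: 0.004
gripper_force: 0.5
```

Call:
drive_tool:
  rows:
    - [0,0.1,-0.7,0,0,0,0]
    - [0,0,0,0,0,0,0]

```text
time_s: 24.55
tcp_pos: [0.5729, -0.0107, 0.0511]
ee_rot: [[0.992, 0.128, -0.0], [0.128, -0.992, -0.0], [-0.0, 0.0, -1.0]]
wrist_force: [-0.8, 1.3, -0.1]
gripper_width: 0.007
gripper_force: 0.4
```

```bash
python3 - <<'E'
from h import *
avg(1);m=avg(2);tab(capture("scene"))
E
```

```text
t 24.6 local [63.3 33.4] sd [0. 0.] z 51.1 yaw -0.05 F [-0.5  1.4 -0.3] gap 0.4
t 24.7 local [63.3 33.4] sd [0. 0.] z 51.1 yaw -0.05 F [-0.9  0.8  0.3] gap 0.6
tab 56 [65.1 13.1]
```

Call:
drive_tool:
  rows:
    - [0,0.1,-0.8,0,0,0,0]
    - [0,0,0,0,0,0,0]

```text
time_s: 24.92
tcp_pos: [0.573, -0.0115, 0.0511]
ee_rot: [[0.992, 0.128, -0.0], [0.128, -0.992, -0.0], [-0.0, -0.0, -1.0]]
wrist_force: [0.1, 1.2, 0.9]
gripper_width: 0.007
gripper_force: 0.4
```

Call:
drive_tool:
  rows:
    - [0,0.1,-0.8,0,0,0,0]
    - [0,0,0,0,0,0,0]

```text
time_s: 25.08
tcp_pos: [0.5731, -0.0121, 0.0511]
ee_rot: [[0.992, 0.128, 0.0], [0.128, -0.992, 0.0], [0.0, -0.0, -1.0]]
wrist_force: [-0.6, 1.5, 0.7]
gripper_width: 0.001
gripper_force: 1.0
```

Call:
drive_tool:
  rows:
    - [0,0.1,-0.8,0,0,0,0]
    - [0,0,0,0,0,0,0]

```text
time_s: 25.25
tcp_pos: [0.5731, -0.0122, 0.0512]
ee_rot: [[0.992, 0.128, 0.0], [0.128, -0.992, 0.001], [0.0, -0.001, -1.0]]
wrist_force: [-2.1, 4.5, 1.3]
gripper_width: 0.004
gripper_force: 2.7
```

```bash
python3 - <<'E'
from h import *
avg(1);m=avg(2);c=capture("scene");tab(c)
for hyp in (10,15,20):print(hyp,pix(c,T(P0,np.array([[62.5,hyp,45]])/1000.)[0]))
f=c["frame"].astype(int);y=((f[:,:,0]-f[:,:,2]>50)&(f[:,:,1]-f[:,:,2]>35));y[:,:235]=0;y[:,290:]=0;y[200:]=0;y[:150]=0
r,q=np.nonzero(y);print(q.min(),q.max(),r.min(),r.max())
E
```

```text
t 25.3 local [63.3 31.9] sd [0. 0.] z 51.2 yaw -0.06 F [-1.2  4.5  1.2] gap 0.7
t 25.4 local [63.3 31.9] sd [0. 0.] z 51.2 yaw -0.05 F [-1.3  4.7  1.3] gap 0.8
tab 62 [66.6 13.9]
10 [269.92049046 177.94205752]
15 [268.73013456 176.8706217 ]
20 [267.54747989 175.80611774]
264 289 150 185
```

The force jumped to 4.5 N and motion stopped at y = 31.9. I press slightly more to confirm the stop.

Call:
drive_tool:
  rows:
    - [0,0.1,-0.8,0,0,0,0]
    - [0,0,0,0,0,0,0]
    - [0,0,0,0,0,0,0]

```text
time_s: 25.7
tcp_pos: [0.5731, -0.0123, 0.0512]
ee_rot: [[0.992, 0.128, 0.0], [0.128, -0.992, 0.002], [0.0, -0.002, -1.0]]
wrist_force: [-2.3, 8.2, 2.2]
gripper_width: 0.001
gripper_force: 4.1
```

Call:
drive_tool:
  rows:
    - [0,-0.5,4,0,0,0,0]
    - [0,-0.5,4,0,0,0,0]
    - [0,0,4,20,0,0,0]
    - [0,0,20,30,0,0,0]
    - [0,0,35,20,0,0,0]

```text
time_s: 26.12
tcp_pos: [0.5727, 0.0516, 0.1228]
ee_rot: [[0.992, 0.124, 0.001], [0.124, -0.992, -0.001], [0.001, 0.001, -1.0]]
wrist_force: [1.3, 0.5, 0.0]
gripper_width: 0.007
gripper_force: 0.0
```

Call:
drive_tool:
  rows:
    - [0,-10,38,5,0,0,0]
    - [0,-10,38,5,0,0,0]
    - [0,-10,38,5,0,0,0]
    - [0,0,0,0,0,0,0]
    - [0,0,0,0,0,0,0]

```text
time_s: 26.53
tcp_pos: [0.542, 0.1691, 0.1366]
ee_rot: [[0.991, 0.132, 0.001], [0.132, -0.991, 0.0], [0.001, -0.0, -1.0]]
wrist_force: [-1.0, -0.3, 0.1]
gripper_width: 0.008
gripper_force: 0.0
```

```bash
python3 - <<'E'
from h import *
avg(2)
for n in("scene","top"):
    c=capture(n);caps(c)
    f=c["frame"].astype(int);y=((f[:,:,0]-f[:,:,2]>50)&(f[:,:,1]-f[:,:,2]>35)).astype(np.uint8)
    k,lab,st,ce=cv2.connectedComponentsWithStats(y)
    for i in range(1,k):
        l=local(P0,ray(c,ce[i],.036))
        if st[i,4]>6 and -110<l[1]<110 and 30<l[0]<140:print(n,"yellow",st[i,4],ce[i],np.round(l,1))
    for l in("septa_pot","pen","headspace_vial_a"):
        for x in masks_of(l,c)[:2]:print(l,round(x["p"],2),np.round(x["xy"],1))
    # red cap blobs
    rd=((f[:,:,0]-f[:,:,1]>50)&(f[:,:,0]-f[:,:,2]>40)).astype(np.uint8);k,lab,st,ce=cv2.connectedComponentsWithStats(rd)
    for i in range(1,k):
        l=local(P0,ray(c,ce[i],.015))
        if st[i,4]>12 and abs(l[0])<110 and abs(l[1])<110:print("red",st[i,4],np.round(l,1))
E
```

```text
t 26.63 local [ 55.6 213.8] sd [0.  0.5] z 136.0 yaw -0.0 F [ 0.3 -0.5  0.5] gap 0.3
109 red_ca 0.73 [246. 202.] local [-13.4  -4.9] 4896
109 red_ca 0.61 [270. 210.] local [ 17. -57.] 39
109 red_ca 0.43 [244. 182.] local [22.9 63.2] 54
scene yellow 54 [267.72222222 179.01851852] [62.7 19. ]
septa_pot 0.77 [171.6 154.9]
pen 0.6 [224.8 298.4]
pen 0.2 [172.1 153.8]
headspace_vial_a 0.82 [368.6 256.5]
headspace_vial_a 0.58 [339.9 244.5]
red 43 [18.6 54.1]
red 55 [ 16.8 -58.6]
110 silver 0.7 [336. 146.] local [  99.9 -297.7] 39
top yellow 20 [233.55 167.85] [61.6 21. ]
septa_pot 0.69 [157.9 221.6]
pen 0.46 [309.5 253.6]
headspace_vial_a 0.61 [335.3 146.3]
headspace_vial_a 0.47 [316.4 151.5]
red 29 [ 15.6 -57.2]
red 20 [18.6 55.9]
```

```bash
python3 -c "
from h import *
print(finish_job())"
```

```text
the job is handed in; nothing more can be done
None
```

The job is handed in at about 27 s: all three silver caps are in the slot, the shutter is pushed shut to its hard stop, both red caps are still on the deck, and the arm never went near the vials, pot or pen.

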